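# Fit the missing divider in the fastener bin

### The job

Slide the loose divider, tab uppermost, into the one free pair of grooves in the long dark bin and press it fully home on the bin's floor past the sprung catches, like its three neighbours. It lies flat, and the bin leaves room for fingers only on the two faces of its top, so first stand it on its foot outside the bin, leaning on the low carton for instance, let it go, and take it again from above. Leave the seated dividers, the carton and everything else on the bench where they are.

Things in the scene. Friction and masses are not known exactly. Their poses are not given: they have to be found in the camera images.
- divider: loose bin divider, a grey plastic plate 8 mm thick, 0.09 kg, lying flat: 66 mm wide, 96 mm long, plus a tab 42 wide, 14 long, as thick, in the middle of its top end (110 mm over all). Origin: centre of the 110 x 66 underside it lies on, 55 mm from either end. x: along its length to the tab; y: across its width; z: through its thickness, up at the start (plate from z = 0 to 8 mm).
- divider_foot (a point): middle of the divider's foot (the plain end, without tab), at half thickness; axes as divider.
- divider_tab (a point): middle of the tab's end face, 110 mm from the foot, at half thickness; axes as divider.
- bin: long dark shelf bin, fixed, 270 long, 80 wide, 118 mm high, scoop front 55 mm high with sloping sides. Origin: centre of underside; x: along it, away from the front. Floor 5, side walls 6 mm thick. Four pairs of upright grooves at x = -75, -25, 25, 75 mm between ribs 4 mm thick 5 mm in from the walls, from floor to 10 mm below the rim, no lead-in. Fasteners under 30 mm high between.
- free_groove: the pair of grooves with no divider, any of the four: 10 mm wide along x, 68 mm across y from groove bottom to groove bottom. Origin: mid-groove on the inner floor; axes as the bin's. A sprung catch in each groove, 12 to 30 mm above the inner floor, stands 2 mm out: the divider stops on them, is pressed past with 4 to 10 N and then held. Home, the tab's end is 3 mm below the rim.
- seated_a: one of three dividers already in the bin, the same moulding as the loose one, tab up in a groove. Origin: centre of its foot, on the bin's inner floor. To be left alone.
- seated_b: one of three dividers already in the bin, the same moulding as the loose one, tab up in a groove. Origin: centre of its foot, on the bin's inner floor. To be left alone.
- seated_c: one of three dividers already in the bin, the same moulding as the loose one, tab up in a groove. Origin: centre of its foot, on the bin's inner floor. To be left alone.
- carton: a full, heavy (4 kg) low cardboard carton with square sides standing on the bench, 180 mm along its x, 100 mm along its y, 65 mm high: good to stand something against. Origin: centre of its underside; its +y face is turned towards the loose divider.
- screw_box: small white box of screws, 90 x 60 x 45 mm; origin under its centre. Bystander.
- jar: clear jar with a black cap, 72 mm across, 85 mm high; origin under its centre. Bystander.
- tape: roll of parcel tape lying flat, 96 mm across, 45 mm high; origin under its centre. Bystander.
- spanner: steel spanner lying along its x, 190 mm long; origin under its middle. Bystander.
- hex_bolt: large hexagon bolt with nut lying along its x, 112 mm long, 30 mm across; origin under it. Bystander.
- screwdriver: screwdriver lying along its x, 200 mm long; origin under its middle. Bystander.
- spray_can: spray can, 66 mm across, 190 mm high; origin under its centre. Bystander.
Things that resemble listed ones, but are neither listed nor needed, are in the scene too. Leave any turquoise or yellow look-alike of the divider alone.

How it is judged:
By the outcome, as a careful person would: the job done as asked, in the order asked, and still so for the second after the job is handed in, with the robot touching nothing.
It also fails if it takes over 64 s, if anything falls off the work surface, if the arm or the gripper's body presses on something with over 40 N, if the wrist force passes 120 N, or if a joint passes its speed limit or range.

### The arm

A 7-joint arm with a two-finger parallel gripper is mounted at the origin on the work surface. World frame = base frame: x ahead of the robot, y to its left, z up, the work surface at z = 0. Lengths are in m, angles in rad, forces in N, time in s.
With the tool pointing down it reaches from about 0.4 to 0.85 m from the base axis. Payload 4.5 kg.
Tool frame: the origin (TCP) lies at the very end of the fingers, on their centre line; the grasp point (between the pads) lies 19 mm behind it; z points along the fingers, y is the line along which they close (so a half turn about z gives the same grasp; the last joint's range is limited). The gripper opens to 85 mm and grips with 20 to 120 N. Pads are 22 mm wide; open, the fingers measure 114 mm over their backs; the gripper's body (76 mm by 85 mm) begins 54 mm behind the grasp point. The pads swing forward as they close: fully open they stand 13 mm farther back than shut.
Start: joints at [1.274, 0.689, -0.195, 1.565, 0.157, 0.902, -0.215], TCP at [0.203, -0.591, 0.231] pointing down, gripper open.
Joint ranges: [-3.01, 3.01], [-0.46, 2.08], [-1.47, 1.51], [0.13, 2.56], [-1, 4.14], [0.04, 2.09], [-2.66, 2.66]. Speed limits (rad/s): [2.57, 2.57, 3.14, 3.14, 3.14, 3.14, 3.14].

### API

Orientations are given as a rotation vector (axis times angle).
In Python, from rig import read_state, capture, get_calibration, sign_off, regions_of gives the robot as it stands.
- The arm moves only by the shell command python3 -m crank 'ROWS' [OPENING] [FORCE]. ROWS is JSON, a list of rows, each a list of 2 entries, a list of its own where there are three numbers: the shift along the tool's x, y, z scaled (see below), then the turn, a rotation vector about the tool's x, y, z scaled (see below). In form: [[[dx, dy, dz], [ax, ay, az]], ...]. A call has 1 to 5 rows; each row is the pose to reach, as a shift and turn from the pose commanded when the call began, along the tool's axes at that moment; what a row does not reach only later rows make up. The controller multiplies each number of a shift by 0.5 m and each number of a turn by 90 degrees. A row lasts 1/12 s, in which the tool goes at most 41.7 mm and 7.16 degrees, less where a joint would pass 70% of its speed; a pose out of reach is approached as far as the arm can. A call with a number of a shift or a turn outside -1 to 1 is refused whole. A call with a gripper value outside its range is refused whole. OPENING is the finger opening in mm, from 0 to 85.4, set as the call begins (- or left out, the last holds). The fingers move at their own pace and stop on an object; FORCE is the grip in N (left out, the last holds). Time passes only in rows, so rows that repeat a pose let the fingers close. It gives the time, the measured TCP pose, the force, the opening and the grip force at its end, in the units of the state.
- read_state(): the state, without advancing time (a new reading comes with each control period).
- capture(name): name is "side" or "top" or "wrist"; returns (picture, depth): 480x640x3 uint8, blue, green, red; 480x640 float32, m along the optical axis (not along the pixel's ray), 0 where there is no reading.
- get_calibration(name): a dict with "camera_matrix" (3x3 intrinsics, pixels), "xyz" and "rotation" of the camera in the world. Camera axes: x right, y up, looking along -z (the intrinsics and any distortion apply to the point x, -y, -z); pixel columns grow to the right and rows downward; lengths in m; the calibration is good to about 2 mm. A picture is of the moment at which its call begins: read the wrist's pose just before it. get_calibration takes no time and is no camera call; for the wrist camera it gives the pose at the moment of the call.
- sign_off(): hands the job in; it is judged then, once.
Trained networks look in the newest picture that a camera, given by its name, has taken for a name from the list of things; names that differ only in an ending like _2 or _b are one class to them, and where a whole thing is asked for, a point or a joint stands for the part that bears it (a point fixed in the world has none). Each returns a list of dicts, best first, with "score" (0 to 1); they miss things now and then, are a little off and sometimes report something else, mostly with a low value. They report only what shows in the picture. A call takes as long as a camera call. They do not tell look-alikes from the thing itself.
- regions_of(camera, target): "pixels" (480x640 bool, what is visible of it) and "extent" ([left, top, width, height] in pixels, round what is visible of it).
The state is a dict: "clock": time; "joints": joint angles; "dq": joint speeds; "tau": joint torques, N m; "eef_pos": TCP position; "tool_rot": TCP orientation; "force": force on the tool from outside, world axes, zero at the start; "moment": the same for the moment, N m; "width": finger opening in m; "finger_force": force on a finger pad.
Only numpy, scipy, OpenCV 4.12 (cv2) and the standard library are available. Lean on these libraries where they do the work, as an engineer would, in place of code of your own. Each camera call takes 0.05 s, during which the arm holds its last target. There are 200 camera calls.

## Working session

There is one attempt and no reset: what is moved stays moved. The work goes in short steps, Python scripts to look and compute and a shell command to move; the robot and the scene stay as the last step left them, time stands still between calls to the robot, and variables do not carry over. Pictures are saved under pics/ and viewed, at most 10 in all, crops included, and the job is handed in when it is done.

```bash
ls; mkdir -p pics; cat > h.py <<'E'
import numpy as np, cv2
from scipy.spatial.transform import Rotation as R
from rig import read_state, capture, get_calibration, regions_of
def cloud(depth,cal):
    K=np.array(cal["camera_matrix"]);v,u=np.mgrid[:480,:640]
    p=np.stack([(u-K[0,2])/K[0,0]*depth,-(v-K[1,2])/K[1,1]*depth,-depth],-1)
    r=np.array(cal["rotation"]); r=R.from_rotvec(r).as_matrix() if r.size==3 else r
    return p@r.T+np.array(cal["xyz"])
def cap(n):
    c=get_calibration(n);i,d=capture(n);P=cloud(d,c);P[d==0]=np.nan;return i,P
E
python3 - <<'E'
from h import *
for n in("top","side"):
    i,P=cap(n);cv2.imwrite(f"pics/{n}0.png",i);np.save(f"{n}0.npy",P);print(get_calibration(n))
s=read_state();print(s)
E
```

```text
pics
{'camera_matrix': array([[512.16916299,   0.        , 316.63589468],
       [  0.        , 512.16916299, 241.9357847 ],
       [  0.        ,   0.        ,   1.        ]]), 'xyz': array([ 0.34943736, -0.03470258,  1.28869741]), 'rotation': array([ 0.10245315, -0.10392355, -1.54536244])}
{'camera_matrix': array([[594.37492168,   0.        , 319.74107413],
       [  0.        , 594.37492168, 239.28429101],
       [  0.        ,   0.        ,   1.        ]]), 'xyz': array([0.0405697 , 0.71782967, 0.80739494]), 'rotation': array([ 0.31205695, -1.11097149, -2.37159363])}
{'clock': 0.1, 'joints': array([ 1.27379882,  0.68991695, -0.19451342,  1.56626566,  0.15730466,
        0.90251721, -0.21509531]), 'dq': array([ 0.00026906, -0.00038248, -0.00013629, -0.00351398, -0.00160663,
        0.00118724,  0.00183617]), 'tau': array([-3.78466939e-03, -5.40595973e+01, -1.27152286e+00, -1.58985865e+01,
        9.32873780e-03,  4.38323463e-03,  3.69757959e-05]), 'eef_pos': array([ 0.20275352, -0.59056084,  0.23054675]), 'tool_rot': array([-3.09705520e+00, -5.17102280e-01,  6.51208836e-04]), 'force': array([-0.33665847, -0.23424362, -0.4195344 ]), 'moment': array([ 0.00344242,  0.02485279, -0.0231538 ]), 'finger_force': 0.0, 'width': 0.08552004754999089}
```

View pics/top0.png

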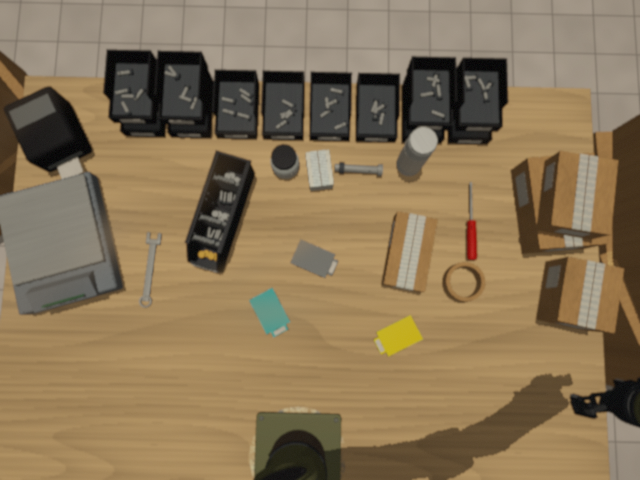

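View pics/side0.png

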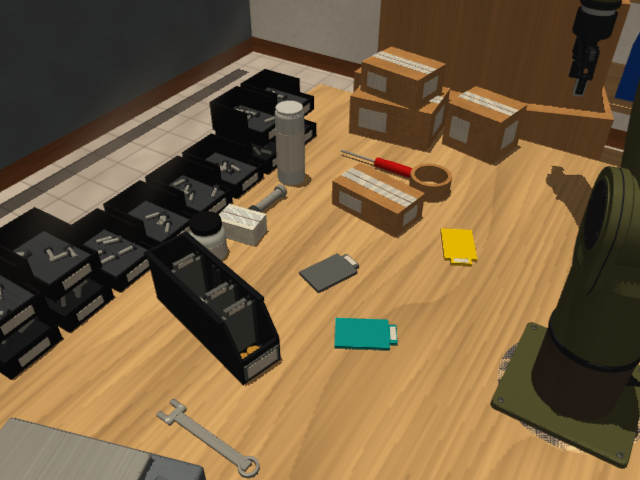

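The top view shows the grey plate at (315,259), a turquoise one at (269,312) and a yellow one at (399,336). Only the grey one fits the description. The bin is at (220,212) and the carton at (410,252). Next I'll confirm in an enlarged crop and measure.

```bash
python3 - <<'E'
from h import *
i,P=cap("top")
cv2.imwrite("pics/crop1.png",cv2.resize(i[140:300,170:370],None,fx=3.7,fy=3.7,interpolation=cv2.INTER_CUBIC))
for t in("divider","divider_tab","carton","bin","seated_a","free_groove"):
    for r in regions_of("top",t)[:4]:
        m=r["pixels"]; q=P[m]; q=q[~np.isnan(q[:,0])]
        if len(q)<5: continue
        zt=np.percentile(q[:,2],90); s=q[np.abs(q[:,2]-zt)<.008]
        rect=cv2.minAreaRect((s[:,:2]*1000).astype(np.float32))
        print(t,round(r["score"],2),r["extent"],"z",np.percentile(q[:,2],[5,50,95]).round(3),"rect mm",np.round(rect[0],1),np.round(rect[1],1),round(rect[2],1))
# bench height near divider
print(np.nanmedian(P[275:290,300:340,2]))
E
```

```text
divider 0.83 [374.4, 317.0, 43.3, 39.5] z [0.004 0.009 0.013] rect mm [ 289.4 -235.8] [ 67.3 111.1] 27.6
divider 0.65 [292.6, 237.7, 44.9, 35.7] z [0.003 0.009 0.013] rect mm [477.3 -29.8] [110.4  67.7] 68.2
divider 0.58 [248.5, 288.7, 39.6, 46.4] z [0.005 0.009 0.013] rect mm [340.1  77. ] [106.4  65.4] 30.3
divider 0.33 [197.9, 215.8, 26.4, 10.7] z [0.019 0.101 0.118] rect mm [552.2 206.5] [52.8  8.6] 72.6
divider_tab 0.97 [247.0, 288.9, 47.4, 49.0] z [0.005 0.009 0.013] rect mm [339.8  76.9] [110.9  66.6] 29.7
divider_tab 0.9 [289.7, 240.3, 47.7, 36.4] z [0.003 0.009 0.013] rect mm [476.6 -29.8] [110.  68.] 67.1
divider_tab 0.86 [375.4, 317.0, 47.3, 39.4] z [0.004 0.009 0.013] rect mm [ 289.6 -235.7] [ 66.  107.5] 26.6
carton 0.71 [380.5, 210.4, 58.1, 82.5] z [0.032 0.066 0.07 ] rect mm [ 496.5 -260.2] [100.9 180. ] 79.9
bin 0.97 [180.7, 147.0, 73.0, 124.3] z [0.003 0.054 0.12 ] rect mm [594.  199.8] [ 90.5 238.4] 74.4
seated_a 0.59 [199.5, 212.8, 25.7, 18.2] z [0.014 0.101 0.118] rect mm [552.1 206.2] [53.8  9.9] 69.7
seated_a 0.58 [194.2, 238.3, 25.2, 9.6] z [0.051 0.106 0.118] rect mm [503.6 217.1] [53.1 10.5] 70.5
seated_a 0.58 [213.3, 174.3, 21.6, 15.8] z [0.023 0.09  0.118] rect mm [649.3 184.1] [41.7  7.4] 73.7
free_groove 0.65 [220.9, 204.7, 6.4, 4.5] z [0.001 0.005 0.01 ] rect mm [605.  205.5] [25.2  4.6] 74.4
0.001123659725402737
```

View pics/crop1.png

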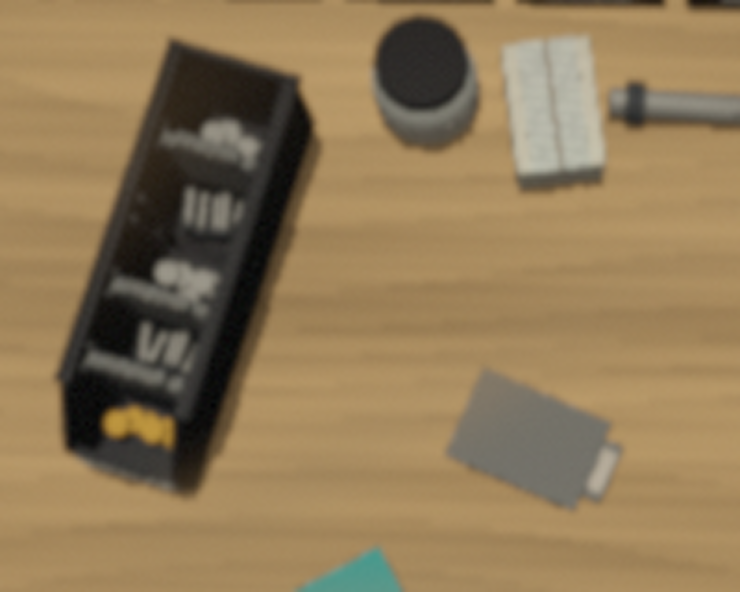

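The crop confirms the grey plate, with its tab at (605,470) pointing away from the bin. The free groove is third from the front, at about (190,215), with only two screw-hole marks and no tab line. Next come finer measurements and a kinematic model to check reach.

```bash
python3 - <<'E'
from h import *
import itertools
i,P=cap("side")
for t in("divider","carton"):
    for r in regions_of("side",t)[:4]:
        q=P[r["pixels"]]; q=q[~np.isnan(q[:,0])]
        if len(q)<5: continue
        zt=np.percentile(q[:,2],90); s=q[np.abs(q[:,2]-zt)<.006]
        rect=cv2.minAreaRect((s[:,:2]*1000).astype(np.float32))
        print(t,round(r["score"],2),r["extent"],"z",np.percentile(q[:,2],[5,50,95]).round(3),np.round(rect[0],1),np.round(rect[1],1),round(rect[2],1))
# bin rim from both cams
for n in("top","side"):
    Q=P if n=="side" else np.load("top0.npy")
    r=regions_of("side","bin")[0] if n=="side" else None
    m=(Q[...,2]>.112)&(Q[...,2]<.124)&(Q[...,0]>.42)&(Q[...,0]<.75)&(Q[...,1]>.1)&(Q[...,1]<.3)
    s=Q[m][:,:2]*1000; rect=cv2.minAreaRect(s.astype(np.float32)); print(n,"rim",len(s),np.round(rect[0],1),np.round(rect[1],1),rect[2])
s=read_state();q=s["joints"];T=R.from_rotvec(s["tool_rot"])
print("tool x,y,z\n",T.as_matrix().T.round(3))
for sg in itertools.product([1,-1],repeat=4):
  for off in (0,np.pi/2,np.pi,-np.pi/2):
    M=R.from_euler('ZYZYZYZ',[sg[0]*q[0],q[1],sg[1]*q[2],q[3],sg[2]*q[4],q[5],sg[3]*q[6]+off])
    a=(M.inv()*T).magnitude()
    if a<.06: print(sg,off,a)
E
```

```text
divider 0.85 [441.6, 230.2, 33.1, 38.2] z [0.003 0.006 0.009] [ 289.8 -234.5] [ 66.4 114.8] 27.1
divider 0.74 [299.0, 252.2, 60.5, 40.3] z [0.003 0.007 0.009] [476.5 -29.2] [112.3  68.9] 69.2
divider 0.56 [335.5, 316.2, 60.4, 33.3] z [0.003 0.007 0.009] [339.8  77.6] [109.6  71.5] 28.7
carton 0.65 [329.0, 161.3, 94.8, 74.7] z [0.007 0.061 0.065] [ 497.  -258.9] [106.5 183.2] 80.5
top rim 1237 [595.  199.6] [ 90.2 237.8] 74.35240936279297
side rim 1845 [596.3 198.6] [ 91.  238.8] 74.15917205810547
tool x,y,z
 [[ 0.946  0.325  0.   ]
 [ 0.325 -0.946  0.   ]
 [ 0.    -0.    -1.   ]]Traceback (most recent call last):
  File "<stdin>", line 21, in <module>
  File "scipy/spatial/transform/_rotation.pyx", line 1413, in scipy.spatial.transform._rotation.Rotation.from_euler
ValueError: Expected axis specification to be a non-empty string of upto 3 characters, got ZYZYZYZ
```

```bash
cat > fk.py <<'E'
from h import *
def rots(q,sg,off):
    e=lambda a,t:R.from_euler(a,t)
    sq=[sg[0]*q[0],sg[4]*q[1],sg[1]*q[2],sg[5]*q[3],sg[2]*q[4],sg[6]*q[5],sg[3]*q[6]+off]
    M=R.identity();L=[]
    for a,t in zip('zyzyzyz',sq): M=M*e(a,t);L.append(M)
    return L
E
python3 - <<'E'
from fk import *
import itertools
s=read_state();q=s["joints"];T=R.from_rotvec(s["tool_rot"])
for sg in itertools.product([1,-1],repeat=7):
  for off in (0,np.pi/2,np.pi,-np.pi/2):
    a=(rots(q,sg,off)[-1].inv()*T).magnitude()
    if a<.03: print(sg,round(off,2),round(a,4))
for n in("top","side"):
    Q=np.load(n+"0.npy"); m=(Q[...,2]>.108)&(Q[...,2]<.126)&(Q[...,0]>.42)&(Q[...,0]<.75)&(Q[...,1]>.1)&(Q[...,1]<.3)
    s=Q[m][:,:2]*1000
    best=None
    for th in np.radians(np.arange(-20,-8,.2)):
        c=s@np.array([-np.sin(th),np.cos(th)]); h=np.histogram(c,bins=np.arange(c.min(),c.max()+2,2))[0]; v=(h**2.).sum()
        if best is None or v>best[0]: best=(v,th,c,h)
    v,th,c,h=best;l=s@np.array([np.cos(th),np.sin(th)])
    print(n,np.degrees(th),"c range",np.percentile(c,[.5,99.5]),"l range",np.percentile(l,[.5,99.5]),h)
E
```

```text
(-1, -1, -1, -1, 1, 1, 1) 1.57 0.0
(-1, -1, -1, -1, -1, -1, -1) 1.57 0.0002
top -15.600000000000016 c range [307.39919605 396.13560182] l range [401.44441134 636.49583157] [113  95  72  94  82  32   6   9   3   3   2  11  14  15  10  13  17   9
  14  13  12  12  14  12  15  13  12  16  14  12  13  13   9   4   3   2
   7  11  23 154  98  84  78  85  34   1]
side -15.600000000000016 c range [307.33497657 396.31090126] l range [400.59423955 637.82408555] [ 40 103 114 112 122 268  73  10   8   4   7  12  20  26  19  29  27  22
  31  22  31  26  19  29  32  28  27  25  28  29  21  30  33  21   7   8
   6  10   4  34 116 128 125 122 261  20]
```

```bash
M=".283,-.281,0"; python3 -m crank '[[[0.283,-0.281,0],[0,0,0]],[[0.283,-0.281,0],[0,0,0]],[[0.283,-0.281,0],[0,0,0]],[[0.283,-0.281,0],[0,0,0]],[[0.283,-0.281,0],[0,0,0]]]' 85
python3 -c "from rig import read_state as r;s=r();print(s['joints'].tolist(),s['eef_pos'].tolist())"
python3 -m crank '[[[0.283,-0.281,0],[0,0,0]],[[0.283,-0.281,0],[0,0,0]],[[0.283,-0.281,0],[0,0,0]],[[0.283,-0.281,0],[0,0,0]],[[0.283,-0.281,0],[0,0,0]]]'
python3 -c "from rig import read_state as r;s=r();print(s['joints'].tolist(),s['eef_pos'].tolist())"
python3 -m crank '[[[0.283,-0.281,0],[0,0,0]],[[0.283,-0.281,0],[0,0,0]],[[0.283,-0.281,0],[0,0,0]],[[0.283,-0.281,0],[0,0,0]],[[0.283,-0.281,0],[0,0,0]]]'
python3 -c "from rig import read_state as r;s=r();print(s['joints'].tolist(),s['eef_pos'].tolist())"
```

```text
clock: 1.07
eef_pos: [0.2926, -0.4091, 0.2315]
tool_rot: [-3.097, -0.52, -0.002]
force: [1.0, 0.7, -0.1]
width: 0.085
finger_force: 0.0
[0.9794531476410359, 0.5323147218869887, -0.18679329292404553, 1.927208752591173, 0.14563780837132706, 0.6951539907901446, -0.5320420462868222] [0.2925911276355208, -0.40907441667330585, 0.23152125492079223]
clock: 1.48
eef_pos: [0.3808, -0.2303, 0.2316]
tool_rot: [-3.098, -0.521, -0.002]
force: [0.8, -0.2, 0.2]
width: 0.0849
finger_force: 0.0
[0.5524612821137455, 0.4626861104525571, -0.16434083299857774, 2.085223436606776, 0.1275115303184284, 0.6019410872736044, -0.9374578279718081] [0.38082778314300336, -0.23029778857237154, 0.23162062966425329]
clock: 1.9
eef_pos: [0.4692, -0.0509, 0.2317]
tool_rot: [-3.097, -0.522, -0.003]
force: [0.8, -0.5, -0.3]
width: 0.0849
finger_force: 0.0
[0.1010472323406063, 0.492485792285247, -0.13555960509106652, 2.0153128164868805, 0.10566880655869657, 0.6384281280395332, -1.340380580890973] [0.4691752892722787, -0.050893723033034875, 0.23165955804395275]
```

```bash
cat >> fk.py <<'E'
from scipy.optimize import least_squares
D=[([0.9794531476410359,0.5323147218869887,-0.18679329292404553,1.927208752591173,0.14563780837132706,0.6951539907901446,-0.5320420462868222],[0.2925911276355208,-0.40907441667330585,0.23152125492079223]),
([0.5524612821137455,0.4626861104525571,-0.16434083299857774,2.085223436606776,0.1275115303184284,0.6019410872736044,-0.9374578279718081],[0.38082778314300336,-0.23029778857237154,0.23162062966425329]),
([0.1010472323406063,0.492485792285247,-0.13555960509106652,2.0153128164868805,0.10566880655869657,0.6384281280395332,-1.340380580890973],[0.4691752892722787,-0.050893723033034875,0.23165955804395275]),
([1.27379882,0.68991695,-0.19451342,1.56626566,0.15730466,0.90251721,-0.21509531],[0.20275352,-0.59056084,0.23054675])]
SG=(-1,-1,-1,-1,1,1,1);OFF=np.pi/2
z=np.array([0,0,1.])
def A(q):
    L=rots(q,SG,OFF); return np.stack([z,L[1].apply(z),L[3].apply(z),L[5].apply(z)],1),L[6]
LEN,res,_,_=np.linalg.lstsq(np.vstack([A(q)[0] for q,_ in D]),np.concatenate([p for _,p in D]),rcond=None)
def fk(q): a,r=A(q); return a@LEN,r
lo=np.array([-3.01,-.46,-1.47,.13,-1,.04,-2.66])+.03;hi=np.array([3.01,2.08,1.51,2.56,4.14,2.09,2.66])-.03
def ik(p,r,q0):
    f=lambda q:np.concatenate([(fk(q)[0]-p)*20,(fk(q)[1].inv()*r).as_rotvec()*5,.02*(q-q0)])
    s=least_squares(f,np.clip(q0,lo,hi),bounds=(lo,hi)); e=f(s.x); return s.x,np.linalg.norm(e[:3])/20*1000,np.degrees(np.linalg.norm(e[3:6])/5)
def rot(yv,zv):
    yv=np.array(yv,float);zv=np.array(zv,float);zv/=np.linalg.norm(zv);yv-=zv*(yv@zv);yv/=np.linalg.norm(yv)
    return R.from_matrix(np.stack([np.cross(yv,zv),yv,zv],1))
E
python3 - <<'E'
from fk import *
print("len",LEN,"res",res)
q=np.array(D[2][0]); cy=np.radians(-111.8); dx=np.array([np.cos(cy),np.sin(cy),0]); dy=np.array([-dx[1],dx[0],0])
ct=np.radians(-99.7) # direction facing the carton (its -y)
n=np.array([np.cos(ct),np.sin(ct),0]); ny=np.array([-n[1],n[0],0])
for sgn in (1,-1):
  for pre in (0,15,25,35):
    b=np.radians(pre)
    q1=q
    r0=rot(sgn*dy,-z); q1,e,a=ik(np.array([.467,-.055,.1]),r0,q); print(sgn,pre,"above",round(e,1),round(a,1),q1.round(2))
    r1=rot(sgn*dy,-z*np.cos(b)-dx*np.sin(b)); q2,e,a=ik(np.array([.467,-.055,.01]),r1,q1); print("  grasp",round(e,1),round(a,1),q2.round(2))
    for k in range(1,9):
      t=np.radians(k*10)-b; f=k/8; m=dx*(1-f)+n*f; my=dy*(1-f)+ny*f
      qq,e,a=ik(np.array([.467,-.055,.1])*(1-f)+f*np.array([.497+.005,-.259+.075,.085]),rot(sgn*my,-z*np.cos(t)+m*np.sin(t)),q2); q2=qq
      if k in(4,6,8): print("  turn",k*10,round(e,1),round(a,1),q2.round(2))
E
```

```text
len [-7.22365635  0.73671597  0.20475441 -6.98145344] res [0.00313104]
1 0 above 0.1 0.3 [ 0.14  0.73 -0.08  2.36  0.83  0.07 -1.12]
  grasp 0.1 0.4 [ 0.29  0.98 -0.82  2.53  1.81  0.67 -2.5 ]
  turn 40 5.4 32.8 [ 1.77  1.12 -1.28  0.16  1.3   1.86  1.34]
  turn 60 8.7 53.2 [ 1.76  1.13 -1.28  0.16  1.31  1.85  1.36]
  turn 80 12.1 73.7 [ 1.73  1.14 -1.28  0.16  1.31  1.85  1.37]
1 15 above 0.1 0.3 [ 0.14  0.73 -0.08  2.36  0.83  0.07 -1.12]
  grasp 1.5 9.1 [-0.94  1.22 -0.44  0.16  0.37  1.68 -1.39]
  turn 40 3.0 18.0 [ 1.7   1.11 -0.83  0.16  0.87  1.81  1.31]
  turn 60 6.3 38.3 [ 1.72  1.12 -0.84  0.16  0.87  1.81  1.37]
  turn 80 9.6 58.7 [ 1.7   1.13 -0.84  0.16  0.87  1.8   1.39]
1 25 above 0.1 0.3 [ 0.14  0.73 -0.08  2.36  0.83  0.07 -1.12]
  grasp 3.0 18.9 [-1.03  1.21 -0.37  0.16  0.29  1.67 -1.46]
  turn 40 1.4 8.3 [ 1.59  1.12 -0.74  0.16  0.78  1.8   1.22]
  turn 60 4.7 28.4 [ 1.69  1.12 -0.75  0.16  0.79  1.8   1.36]
  turn 80 8.0 48.8 [ 1.68  1.13 -0.75  0.16  0.79  1.8   1.39]
1 35 above 0.1 0.3 [ 0.14  0.73 -0.08  2.36  0.83  0.07 -1.12]
  grasp 4.6 28.8 [-1.07  1.21 
[... 771 characters left out ...]
1.79 -1.59]
  turn 80 9.6 58.7 [ 1.65  1.13  0.75  0.16 -0.65  1.78 -1.57]
-1 25 above 0.1 0.3 [ 0.1   0.73  0.09  2.36 -0.97  0.07 -2.39]
  grasp 3.7 23.1 [-0.38  0.98  0.68  1.79 -0.97  0.73 -2.63]
  turn 40 1.4 8.3 [ 1.54  1.12  0.77  0.16 -0.66  1.79 -1.75]
  turn 60 4.7 28.4 [ 1.63  1.12  0.77  0.16 -0.66  1.79 -1.61]
  turn 80 8.0 48.8 [ 1.63  1.13  0.77  0.16 -0.66  1.78 -1.58]
-1 35 above 0.1 0.3 [ 0.1   0.73  0.09  2.36 -0.97  0.07 -2.39]
  grasp 5.2 33.0 [-0.39  0.98  0.69  1.78 -0.97  0.73 -2.63]
  turn 40 0.0 0.0 [ 0.96  0.98  0.82  1.1  -0.67  1.23 -1.71]
  turn 60 3.0 18.5 [ 1.59  1.12  0.76  0.16 -0.65  1.79 -1.65]
  turn 80 6.4 38.8 [ 1.61  1.13  0.76  0.16 -0.65  1.78 -1.59]
```

```bash
python3 -m crank '[[[0,0,0],[0,0,-0.273]],[[0,0,0],[0,0,-0.273]],[[0,0,0],[0,0,-0.273]],[[0,0,0],[0,0,-0.273]]]'
python3 -m crank '[[[0,0,0],[0,0,-0.274]],[[0,0,0],[0,0,-0.274]],[[0,0,0],[0,0,-0.274]],[[0,0,0],[0,0,-0.274]],[[0,0,0],[0,0,-0.274]]]'
python3 -c "from rig import read_state as r;s=r();print((s['joints'].tolist(),s['eef_pos'].tolist()))" | tee s1
python3 -m crank '[[[0,0,0],[0,0.167,0]],[[0,0,0],[0,0.167,0]],[[0,0,0],[0,0.167,0]],[[0,0,0],[0,0.167,0]]]'
python3 -c "from rig import read_state as r;s=r();print((s['joints'].tolist(),s['eef_pos'].tolist()))" | tee s2
sed -i 's/^SG=/D+=[eval(open(f).read()) for f in("s1","s2")]\nSG=/; s/\.inv()\*r)\.as_rotvec()\*5/.inv()*r).as_rotvec()*5/' fk.py
cat > plan.py <<'E'
from fk import *
print("len",LEN,"res",res)
q=np.array(D[-1][0]); cy=np.radians(-111.8); dx=np.array([np.cos(cy),np.sin(cy),0]); dy=np.array([-dx[1],dx[0],0])
ct=np.radians(-99.7); n=np.array([np.cos(ct),np.sin(ct),0]); ny=np.array([-n[1],n[0],0])
for pre in (0,15,25):
    b=np.radians(pre)
    q2,e,a=ik(np.array([.467,-.055,.01]),rot(dy,-z*np.cos(b)-dx*np.sin(b)),q); print(pre,"grasp",round(e,1),round(a,1),q2.round(2))
    for k in range(1,9):
      t=np.radians(k*10)-b; f=k/8; m=dx*(1-f)+n*f; my=dy*(1-f)+ny*f
      q2,e,a=ik(np.array([.467,-.055,.1])*(1-f)+f*np.array([.502,-.184,.085]),rot(my,-z*np.cos(t)+m*np.sin(t)),q2)
      if k in(4,6,7,8): print("  turn",k*10,round(e,1),round(a,1),q2.round(2))
E
python3 plan.py
```

```text
clock: 2.23
eef_pos: [0.4679, -0.0542, 0.2314]
tool_rot: [2.914, 1.174, 0.001]
force: [0.6, 0.1, -0.2]
width: 0.0849
finger_force: 0.0
clock: 2.65
eef_pos: [0.4677, -0.0547, 0.2314]
tool_rot: [2.601, 1.762, 0.001]
force: [-0.4, -0.4, -0.3]
width: 0.085
finger_force: 0.0
([0.2793567319185559, 0.510760847374485, -0.395106622996121, 2.008771383354765, 0.30435658271967875, 0.6779101935810552, -0.6890903789413166], [0.4677441321907775, -0.05470576202685522, 0.23139889447442274])
clock: 2.98
eef_pos: [0.4665, -0.0582, 0.2305]
tool_rot: [-2.473, -1.657, -0.324]
force: [0.5, -0.3, 0.2]
width: 0.0852
finger_force: 0.0
([0.6102598624769243, 0.5480942389480918, -0.6177491961624694, 2.0569089713447304, 0.11000989200406562, 0.5449878262740672, -0.4046494799093846], [0.46646909586110913, -0.05818609447639852, 0.23047246701361934])
len [0.22010907 0.72817994 0.20719521 0.45696102] res [0.00420579]
0 grasp 11.3 4.1 [ 0.33  1.01 -1.1   2.53  1.5   0.82 -2.4 ]
  turn 40 0.0 0.0 [-0.06  1.02 -0.85  2.21  0.99  1.3  -2.02]
  turn 60 0.0 0.0 [-0.21  1.2  -0.68  2.18  0.97  1.47 -2.09]
  turn 70 0.0 0.0 [-0.26  1.31 -0.6   2.17  0.97  1.54 -2.14]
  turn 80 0.0 0.0 [-0.29  1.42 -0.51  2.16  0.96  1.6  -2.19]
15 grasp 17.2 6.3 [ 0.58  1.08 -1.31  2.53  1.56  0.77 -2.28]
  turn 40 0.0 0.0 [ 0.13  0.93 -1.02  2.29  1.07  1.16 -2.  ]
  turn 60 0.0 0.0 [-0.08  1.07 -0.84  2.26  1.03  1.36 -2.07]
  turn 70 0.0 0.0 [-0.15  1.16 -0.75  2.26  1.02  1.44 -2.12]
  turn 80 0.0 0.0 [-0.21  1.27 -0.67  2.26  1.02  1.5  -2.19]
25 grasp 25.2 10.7 [ 0.62  0.98 -0.45  2.34 -0.97  0.07  0.96]
  turn 40 0.0 0.0 [-0.13  0.8   0.52  2.33 -0.88  0.14  0.85]
  turn 60 0.0 0.0 [-0.4   0.99  0.9   2.29 -0.81  0.14  0.79]
  turn 70 0.0 0.0 [-0.49  1.11  1.01  2.3  -0.81  0.1   0.77]
  turn 80 0.3 0.1 [-0.55  1.24  1.11  2.31 -0.97  0.07  0.9 ]
```

```bash
sed -i 's/L\[5\].apply(z)\],1)/L[5].apply(z),L[1].apply(X),L[3].apply(X),L[5].apply(X)],1)/; s/^z=.*/z=np.array([0,0,1.]);X=np.array([1.,0,0])/' fk.py; python3 plan.py; python3 -c "
from fk import *
for q,p in D: print(((fk(q)[0]-p)*1000).round(1))"
```

```text
len [ 0.33297171  0.6625467   0.34888712  0.42128605  0.04070287 -0.06277147
  0.1399834 ] res [0.00182915]
0 grasp 0.0 0.0 [ 0.1   0.79 -0.02  2.22  0.1   0.13 -0.4 ]
  turn 40 0.0 0.0 [-0.52  1.02  0.58  1.95  0.27  0.57 -0.64]
  turn 60 0.0 0.0 [-0.66  1.29  0.75  1.86  0.33  0.66 -0.74]
  turn 70 0.0 0.0 [-0.7   1.44  0.82  1.82  0.36  0.7  -0.79]
  turn 80 0.0 0.0 [-0.72  1.59  0.88  1.77  0.38  0.75 -0.83]
15 grasp 0.6 0.3 [ 0.52  0.83 -0.36  2.25 -0.02  0.07 -0.09]
  turn 40 0.0 0.0 [-0.33  0.85  0.5   2.01  0.13  0.46 -0.36]
  turn 60 0.0 0.0 [-0.56  1.1   0.75  1.93  0.19  0.52 -0.47]
  turn 70 0.0 0.0 [-0.64  1.24  0.84  1.9   0.21  0.55 -0.52]
  turn 80 0.0 0.0 [-0.69  1.39  0.92  1.85  0.23  0.59 -0.56]
25 grasp 0.8 0.4 [ 0.76  0.92 -0.56  2.25 -0.03  0.07  0.04]
  turn 40 0.0 0.0 [-0.14  0.76  0.34  2.05  0.07  0.41 -0.22]
  turn 60 0.0 0.0 [-0.45  0.96  0.67  1.98  0.14  0.46 -0.34]
  turn 70 0.0 0.0 [-0.55  1.1   0.79  1.95  0.16  0.48 -0.39]
  turn 80 0.0 0.0 [-0.63  1.25  0.89  1.91  0.18  0.5  -0.44]
[8.9 9.5 2.2]
[ 4.4 16.6  2.6]
[-2.5 22.   1.8]
[10.5  5.9 -1.6]
[  3.2 -23.9   4.3]
[ 5.  -0.9 -9.3]
```

```bash
python3 - <<'E'
from fk import *
import itertools
s=read_state(); T=R.from_rotvec(s["tool_rot"])
D6=[(D[0][0],[-3.097,-.52,-.002]),(D[2][0],[-3.097,-.522,-.003]),(D[4][0],[2.601,1.762,.001]),(D[5][0],[-2.473,-1.657,-.324])]
for sg in itertools.product([1,-1],repeat=7):
  for off in (0,np.pi/2,np.pi,-np.pi/2):
    e=[round((rots(q,sg,off)[-1].inv()*R.from_rotvec(t)).magnitude(),3) for q,t in D6]
    if max(e)<.5: print(sg,round(off,2),e)
E
```

```text
(-1, -1, -1, -1, 1, 1, 1) 1.57 [0.001, 0.0, 0.0, 0.0]
```

```bash
sed -i 's/L\[5\].apply(X)\],1)/L[5].apply(X),L[0].apply(X),L[1].apply(Y),L[3].apply(Y),L[5].apply(Y)],1)/; s/X=np.array/Y=np.array([0,1.,0]);X=np.array/' fk.py; python3 plan.py; python3 -c "
from fk import *
for q,p in D: print(((fk(q)[0]-p)*1000).round(1))"
```

```text
len [ 3.46899906e-01  5.63407963e-01  3.44799234e-01  3.33490390e-01
 -6.45030802e-09 -4.13221610e-08  3.94063368e-10 -4.52693401e-08
 -1.88000151e-02 -2.68999824e-02 -3.50103389e-04] res [6.72380925e-18]
0 grasp 0.1 0.0 [ 0.05  0.92 -0.04  2.16  0.52  0.07 -0.88]
  turn 40 0.0 0.0 [-0.38  0.96  0.25  1.94  0.64  0.72 -1.07]
  turn 60 0.0 0.0 [-0.52  1.17  0.37  1.85  0.72  0.88 -1.16]
  turn 70 0.0 0.0 [-0.57  1.29  0.43  1.81  0.75  0.96 -1.2 ]
  turn 80 0.0 0.0 [-0.6   1.41  0.48  1.76  0.77  1.04 -1.24]
15 grasp 0.0 0.0 [ 0.68  1.08 -0.82  2.18  1.56  0.45 -1.69]
  turn 40 0.0 0.0 [ 0.33  0.95 -0.78  1.98  1.15  1.13 -1.47]
  turn 60 0.0 0.0 [ 0.13  1.06 -0.62  1.91  1.19  1.37 -1.53]
  turn 70 0.0 0.0 [ 0.05  1.13 -0.54  1.87  1.22  1.48 -1.56]
  turn 80 0.0 0.0 [-0.02  1.21 -0.46  1.83  1.24  1.58 -1.58]
25 grasp 3.5 1.8 [ 0.6   1.02 -0.45  2.15 -0.97  0.07  0.94]
  turn 40 0.0 0.0 [-0.37  0.9   0.62  2.05 -0.57  0.41  0.32]
  turn 60 0.0 0.0 [-0.61  1.14  0.89  1.99 -0.47  0.46  0.17]
  turn 70 0.0 0.0 [-0.7   1.29  0.99  1.96 -0.44  0.48  0.1 ]
  turn 80 0.0 0.0 [-0.76  1.44  1.08  1.93 -0.41  0.51  0.04]
[-0. -0.  0.]
[-0.  0. -0.]
[ 0. -0. -0.]
[ 0.  0. -0.]
[-0.  0.  0.]
[ 0. -0. -0.]
```

```bash
python3 - <<'E'
from fk import *
i,P=cap("wrist"); cv2.imwrite("pics/w1.png",i)
m=(P[...,2]>.0045)&(P[...,2]<.014)&(abs(P[...,0]-.477)<.08)&(abs(P[...,1]+.03)<.08)
n,l,st,_=cv2.connectedComponentsWithStats(m.astype(np.uint8)); k=1+np.argmax(st[1:,4]); s=P[l==k][:,:2]*1000
print(st[k],cv2.minAreaRect(s.astype(np.float32)),np.median(P[l==k][:,2]))
for r in regions_of("wrist","divider")[:2]:
    m=r["pixels"];s=P[m];s=s[~np.isnan(s[:,0])];print(r["score"],r["extent"],cv2.minAreaRect((s[:,:2]*1000).astype(np.float32)),np.median(s[:,2]))
st=read_state();q=st["joints"];print(st["eef_pos"])
cy=np.radians(-111.8); dx=np.array([np.cos(cy),np.sin(cy),0]); dy=np.array([-dx[1],dx[0],0]);b=np.radians(10)
for zz in(.2,.15,.1,.05,.0):
    q,e,a=ik(np.array([.4665,-.0545,zz]),rot(dy,-z*np.cos(b)-dx*np.sin(b)),q);print(zz,round(e,1),round(a,1),q.round(2))
E
```

```text
[ 285  185   66  109 6821] ((476.6888427734375, -29.97577667236328), (108.51934051513672, 65.26071166992188), 67.68689727783203) 0.007021277001423798
0.95 [285.2, 182.0, 65.9, 111.3] ((476.6888427734375, -29.97577667236328), (108.51934051513672, 65.26071166992188), 67.68689727783203) 0.007020362748072134
0.86 [101.4, 128.0, 109.3, 124.0] ((338.72265625, 77.77677154541016), (113.8218002319336, 71.9276123046875), 30.65328598022461) 0.0069456249145383175
[ 0.46787737 -0.0545436   0.23145755]
0.2 0.0 0.0 [ 0.46  0.57 -0.49  2.08  0.2   0.49 -0.51]
0.15 0.0 0.0 [ 0.4   0.66 -0.42  2.13  0.24  0.35 -0.54]
0.1 0.0 0.0 [ 0.35  0.75 -0.34  2.17  0.28  0.21 -0.55]
0.05 0.0 0.0 [ 0.3   0.85 -0.26  2.19  0.3   0.08 -0.55]
0.0 0.0 0.0 [ 0.5   1.02 -0.6   2.18  1.59  0.33 -1.8 ]
```

View pics/w1.png

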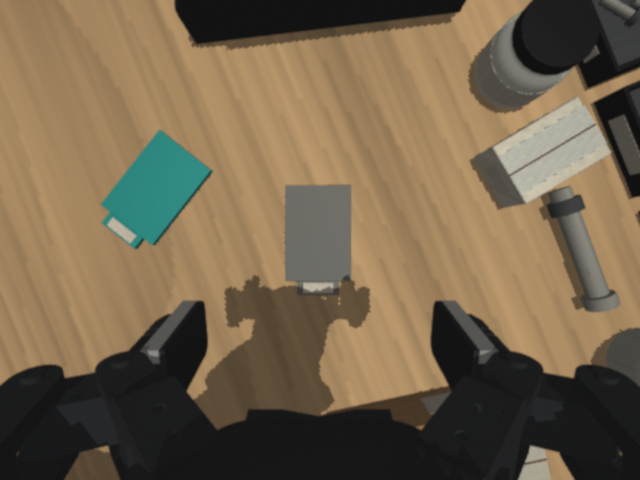

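```bash
cat > st.py <<'E'
from fk import *
s=read_state();T=R.from_rotvec(s["tool_rot"]).as_matrix()
print("t",round(s["clock"],2),"p",(s["eef_pos"]*1000).round(1),"y",T[:,1].round(3),"z",T[:,2].round(3),"q",s["joints"].round(2),"F",s["force"].round(1),"w",round(s["width"]*1000,1),"ff",round(s["finger_force"],1))
E
python3 -m crank '[[[0,0,0],[0,-0.078,0]],[[0,0,0],[0,-0.078,0]]]' >/dev/null
python3 -m crank '[[[-0.047,0,0.337],[0,0,0]],[[-0.047,0,0.337],[0,0,0]],[[-0.047,0,0.337],[0,0,0]],[[-0.047,0,0.337],[0,0,0]],[[-0.047,0,0.337],[0,0,0]]]' >/dev/null; python3 st.py
python3 -m crank '[[[-0.008,0,0.06],[0,0,0]],[[-0.008,0,0.06],[0,0,0]],[[-0.008,0,0.06],[0,0,0]]]' >/dev/null; python3 st.py
```

```text
t 3.67 p [464.4 -51.3  55.1] y [ 0.93  -0.367 -0.011] z [ 0.04   0.131 -0.991] q [ 0.26  0.83 -0.24  2.18  0.37  0.12 -0.64] F [-1.1  0.2  0.3] w 85.1 ff 0.0
t 3.92 p [468.3 -52.9  32. ] y [ 0.929 -0.369  0.   ] z [ 0.052  0.13  -0.99 ] q [ 0.23  0.88 -0.2   2.18  0.38  0.05 -0.65] F [0.7 0.3 0.3] w 85.2 ff 0.0
```

```bash
python3 -m crank '[[[-0.003,0,0.024],[0,0,0]],[[-0.006,0,0.048],[0,0,0]],[[-0.006,0,0.048],[0,0,0]]]' >/dev/null; python3 st.py
```

```text
t 4.17 p [472.  -55.6  16.7] y [ 0.929 -0.371  0.002] z [ 0.052  0.127 -0.991] q [ 0.25  0.91 -0.22  2.17  0.94  0.05 -1.2 ] F [-0.4 -0.9 -0.2] w 85.1 ff 0.0
```

```bash
python3 -m crank '[[[0,0,0],[0,0,0]],[[0,0,0],[0,0,0]]]' >/dev/null; python3 st.py
```

```text
t 4.33 p [471.3 -55.4  16.2] y [ 0.929 -0.371 -0.   ] z [ 0.051  0.128 -0.991] q [ 0.25  0.92 -0.21  2.17  0.93  0.05 -1.19] F [-0.7 -0.1  0.3] w 85.1 ff 0.0
```

```bash
python3 -m crank '[[[0,-0.009,0],[0,0,0]],[[-0.001,-0.009,0.01],[0,0,0]],[[-0.002,-0.009,0.016],[0,0,0]]]' >/dev/null; python3 st.py;python3 -m crank '[[[0,0,0],[0,0,0]]]' >/dev/null; python3 st.py
```

```text
t 4.58 p [467.  -54.3  10.2] y [ 0.928 -0.372 -0.001] z [ 0.05   0.126 -0.991] q [ 0.25  0.93 -0.22  2.19  1.48  0.05 -1.75] F [-0.2  0.1 -0.5] w 84.9 ff 0.0
t 4.67 p [466.7 -54.3   9.6] y [ 0.929 -0.37  -0.002] z [ 0.049  0.126 -0.991] q [ 0.25  0.93 -0.22  2.19  1.48  0.05 -1.74] F [0.  0.1 0.2] w 85.4 ff 0.0
```

```bash
python3 -m crank '[[[0,0,0.008],[0,0,0]],[[-0.002,0,0.015],[0,0,0]],[[-0.002,0,0.015],[0,0,0]]]' >/dev/null; python3 st.py
```

```text
t 4.92 p [466.2 -54.6   1.4] y [ 0.928 -0.372 -0.003] z [ 0.047  0.127 -0.991] q [ 0.29  0.95 -0.29  2.18  1.63  0.1  -1.89] F [ 0.3 -0.1 -0.6] w 85.0 ff 0.0
```

```bash
python3 -m crank '[[[0,0,0],[0,0,0]],[[0,0,0],[0,0,0]],[[0,0,0],[0,0,0]]]' 71 40 >/dev/null; python3 st.py; python3 -m crank '[[[0,0,0.006],[0,0,0]],[[0,0,0.006],[0,0,0]]]' >/dev/null; python3 st.py
python3 - <<'E'
from h import *
i,P=cap("wrist");cv2.imwrite("pics/w2.png",i)
E
```

```text
t 5.17 p [466.  -54.    1.2] y [ 0.929 -0.371 -0.004] z [ 0.047  0.127 -0.991] q [ 0.29  0.95 -0.29  2.18  1.63  0.1  -1.89] F [-0.2  0.3 -0.2] w 71.3 ff 0.0
t 5.33 p [465.9 -53.6  -2.3] y [ 0.929 -0.371 -0.005] z [ 0.046  0.127 -0.991] q [ 0.3   0.96 -0.31  2.18  1.66  0.12 -1.91] F [-0.2 -0.2  0.5] w 71.1 ff 0.0
```

View pics/w2.png

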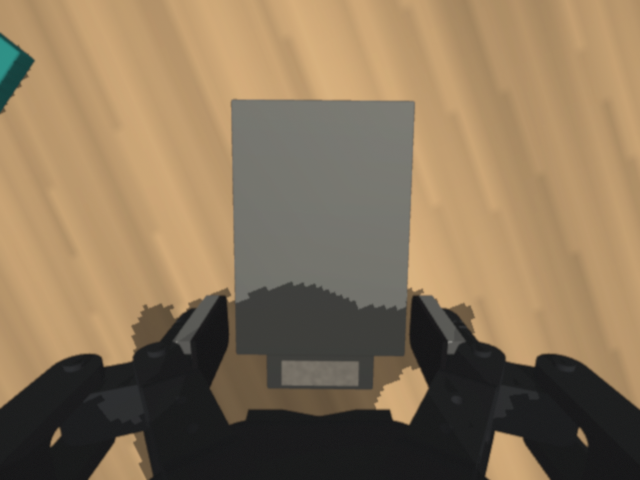

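Pads stand either side of the plate's upper end, at (220,300) and (420,300), and there is no bench contact yet. I'll go down by feel.

```bash
python3 -m crank '[[[0,0,0.004],[0,0,0]],[[0,0,0.004],[0,0,0]]]' >/dev/null; python3 st.py;  python3 -m crank '[[[0,0,0.003],[0,0,0]],[[0,0,0.003],[0,0,0]]]' >/dev/null; python3 st.py
```

```text
t 5.55 p [465.9 -53.4  -4.4] y [ 0.929 -0.371 -0.005] z [ 0.046  0.127 -0.991] q [ 0.31  0.97 -0.33  2.18  1.67  0.14 -1.92] F [ 0.5 -0.3 -0.8] w 71.0 ff 0.0
t 5.72 p [465.9 -53.1  -6. ] y [ 0.929 -0.371 -0.005] z [ 0.046  0.128 -0.991] q [ 0.32  0.97 -0.34  2.18  1.68  0.14 -1.93] F [-0.5  0.1 -1. ] w 70.6 ff 0.0
```

```bash
python3 -m crank '[[[0,0,0],[0,0,0]],[[0,0,0],[0,0,0]],[[0,0,0],[0,0,0]],[[0,0,0],[0,0,0]]]' 55 60 >/dev/null; python3 st.py; python3 -m crank '[[[0,0,-0.04],[0,0,0]],[[0,0,-0.08],[0,0,0]],[[0,0,-0.12],[0,0,0]]]' >/dev/null; python3 st.py
python3 - <<'E'
from h import *
i,P=cap("wrist");cv2.imwrite("pics/w3.png",i)
i,P=cap("side");
for r in regions_of("side","divider")[:4]:
    q=P[r["pixels"]];print(round(r["score"],2),r["extent"],np.nanmedian(q,0).round(3),np.nanpercentile(q[:,2],[5,95]).round(3))
E
```

```text
t 6.05 p [466.5 -53.3  -5. ] y [ 0.929 -0.371 -0.003] z [ 0.047  0.127 -0.991] q [ 0.32  0.97 -0.34  2.18  1.68  0.14 -1.93] F [ 0.4 -0.3  8.3] w 64.3 ff 67.4
t 6.3 p [462.2 -61.5  48.4] y [ 0.929 -0.37  -0.008] z [ 0.04   0.122 -0.992] q [ 0.42  0.88 -0.49  2.17  1.12  0.27 -1.38] F [ 2.9 -1.7 -3.2] w 63.8 ff 66.9
0.91 [334.9, 314.4, 61.9, 34.3] [0.34  0.081 0.007] [0.003 0.009]
0.81 [438.8, 230.7, 35.7, 36.2] [ 0.289 -0.232  0.006] [0.003 0.009]
0.66 [301.9, 229.3, 55.2, 39.0] [ 0.475 -0.027  0.067] [0.061 0.069]
0.59 [206.1, 282.9, 30.5, 36.6] [0.55  0.209 0.093] [0.063 0.114]
```

```bash
cat > plate.py <<'E'
from h import *
def plate(cam):
    s=read_state();T=R.from_rotvec(s["tool_rot"]).as_matrix();p=s["eef_pos"]
    i,P=cap(cam);best=None
    for r in regions_of(cam,"divider")[:4]:
        q=P[r["pixels"]];q=q[~np.isnan(q[:,0])];t=(q-p)@T*1000
        t=t[np.linalg.norm(t,axis=1)<110]
        if len(t)>200:
            for _ in range(3):
                c=np.median(t,0);u,sv,v=np.linalg.svd(t-t.mean(0),full_matrices=False);d=(t-t.mean(0))@v[2];t=t[abs(d)<2.5]
            n=v[2]*np.sign(v[2][2]);w=(t.mean(0))
            print(cam,round(r["score"],2),len(t),"tool-frame mean",w.round(1),"normal",n.round(3),"pct x",np.percentile(t[:,0],[1,99]).round(1),"y",np.percentile(t[:,1],[1,99]).round(1),"world normal",(T@n).round(3),"worldmin/max z",(q[:,2].min()).round(3),q[:,2].max().round(3))
if __name__=="__main__":
    for c in("side","wrist","top"): plate(c)
E
python3 -m crank '[[[0,0,0],[0,0,0]],[[0,0,0],[0,0,0]]]' >/dev/null; python3 st.py; python3 plate.py
```

```text
t 6.62 p [463.5 -61.1  49.6] y [ 0.928 -0.372 -0.004] z [ 0.046  0.126 -0.991] q [ 0.43  0.88 -0.5   2.18  1.13  0.27 -1.39] F [-0.3  0.1 -0.8] w 64.1 ff 66.9
side 0.96 461 tool-frame mean [35.3 -6.5 -6.8] normal [-0.151 -0.101  0.983] pct x [-20.3  81.3] y [-31.7  18.3] world normal [-0.104  0.022 -0.994] worldmin/max z -0.004 0.089
wrist 0.56 49626 tool-frame mean [31.8  0.7 -7.7] normal [-0.141  0.002  0.99 ] pct x [-25.1  79.9] y [-31.   32.6] world normal [-0.004 -0.006 -1.   ] worldmin/max z -0.002 0.064
top 0.58 449 tool-frame mean [49.3 -1.4 -7.2] normal [-0.164 -0.014  0.986] pct x [14.5 80.1] y [-32.1  32.4] world normal [-0.028 -0.021 -0.999] worldmin/max z -0.001 0.071
```

```bash
cat > stand.py <<'E'
from fk import *
d=np.radians(12); n=-np.array([.170,.985,0]); u=np.cos(d)*z+np.sin(d)*n; m=np.cos(d)*n-np.sin(d)*z; y=np.cross(u,m)
nT=np.array([-.141,0,.99]);uT=np.array([-.99,0,-.141]);yT=np.cross(uT,nT)
RW=R.from_matrix(np.stack([m,u,y],1)@np.stack([nT,uT,yT],1).T)
E=np.array([.4832,-.1907,.001]); tgt=E-RW.apply(np.array([79.4,.7,7.1])/1000)
s=read_state();T0=R.from_rotvec(s["tool_rot"]);p=s["eef_pos"];q=s["joints"]
print("target tcp",tgt.round(4),"tool y",RW.as_matrix()[:,1].round(3),"z",RW.as_matrix()[:,2].round(3))
rv=(T0.inv()*RW).as_rotvec(); print("turn tool axes /90deg",(rv/(np.pi/2)).round(4),"deg",np.degrees(np.linalg.norm(rv)))
print("shift tool axes/0.5",(T0.inv().apply(tgt-p)/.5).round(4))
if __name__=="__main__":
    via=np.array([.475,-.12,.2])
    for w,f in ((via,0),(via,.25),(via,.5),(via,.75),(via,1),((via+tgt)/2,1),(tgt,1)):
        q,e,a=ik(w,T0*R.from_rotvec(rv*f),q);print(f,w.round(3),round(e,1),round(a,1),q.round(2))
    print("shift to via",(T0.inv().apply(via-p)/.5).round(4))
E
python3 stand.py
```

```text
target tcp [ 0.479  -0.2109  0.078 ] tool y [ 0.985 -0.17  -0.   ] z [-0.16  -0.925 -0.344]
turn tool axes /90deg [-0.0765 -0.8594 -0.1219] deg 78.41980714719638
shift tool axes/0.5 [-0.2581  0.1397 -0.0922]
0 [ 0.475 -0.12   0.2  ] 0.0 0.0 [ 0.81  0.72 -0.94  1.99  0.66  0.75 -0.87]
0.25 [ 0.475 -0.12   0.2  ] 0.0 0.0 [ 0.49  0.68 -0.78  1.98  0.84  0.94 -1.13]
0.5 [ 0.475 -0.12   0.2  ] 0.0 0.0 [ 0.21  0.74 -0.65  1.96  0.96  1.19 -1.33]
0.75 [ 0.475 -0.12   0.2  ] 0.0 0.0 [-0.02  0.87 -0.53  1.92  1.01  1.44 -1.45]
1 [ 0.475 -0.12   0.2  ] 0.0 0.0 [-0.19  1.03 -0.4   1.88  1.03  1.65 -1.53]
1 [ 0.477 -0.165  0.139] 0.0 0.0 [-0.13  1.13 -0.37  1.9   1.14  1.58 -1.59]
1 [ 0.479 -0.211  0.078] 0.0 0.0 [-0.07  1.24 -0.32  1.88  1.24  1.52 -1.64]
shift to via [-0.0609  0.0639 -0.3114]
```

```bash
python3 -m crank '[[[-0.061,0.064,-0.311],[0,0,0]],[[-0.061,0.064,-0.311],[0,0,0]],[[-0.061,0.064,-0.311],[0,0,0]],[[-0.061,0.064,-0.311],[0,0,0]],[[-0.061,0.064,-0.311],[0,0,0]]]' >/dev/null
python3 -m crank '[[[0,0,0],[-0.038,-0.43,-0.061]],[[0,0,0],[-0.038,-0.43,-0.061]],[[0,0,0],[-0.038,-0.43,-0.061]],[[0,0,0],[-0.038,-0.43,-0.061]],[[0,0,0],[-0.038,-0.43,-0.061]]]' >/dev/null; python3 st.py
python3 stand.py | head -3
```

```text
t 7.75 p [ 475.9 -119.8  201. ] y [ 0.959 -0.281  0.038] z [-0.099 -0.46  -0.882] q [ 0.22  0.71 -0.63  1.97  0.93  1.12 -1.29] F [-0.4 -0.1 -1.8] w 64.0 ff 67.7
target tcp [ 0.479  -0.2109  0.078 ] tool y [ 0.985 -0.17  -0.   ] z [-0.16  -0.925 -0.344]
turn tool axes /90deg [-0.0394 -0.4638 -0.0674] deg 42.32602463700108
shift tool axes/0.5 [-0.0366  0.0478  0.3002]
```

```bash
python3 -m crank '[[[0,0,0],[-0.035,-0.38,-0.055]],[[0,0,0],[-0.035,-0.38,-0.055]],[[0,0,0],[-0.035,-0.38,-0.055]],[[0,0,0],[-0.035,-0.38,-0.055]],[[0,0,0],[-0.035,-0.38,-0.055]]]' >/dev/null; python3 stand.py | head -3;
python3 -m crank '[[[0,0,0],[-0.005,-0.085,-0.012]],[[0,0,0],[-0.005,-0.085,-0.012]],[[0,0,0],[-0.005,-0.085,-0.012]]]' >/dev/null; python3 st.py; python3 stand.py | head -3; python3 plate.py
```

```text
target tcp [ 0.479  -0.2109  0.078 ] tool y [ 0.985 -0.17  -0.   ] z [-0.16  -0.925 -0.344]
turn tool axes /90deg [-0.0035 -0.0849 -0.0109] deg 7.706050139331795
shift tool axes/0.5 [0.1306 0.0366 0.2738]
t 8.42 p [ 475.  -119.1  198.2] y [ 0.986 -0.17  -0.004] z [-0.16  -0.924 -0.348] q [-0.21  1.03 -0.37  1.88  1.02  1.62 -1.51] F [-0.4  0.7 -0.4] w 63.9 ff 67.8
target tcp [ 0.479  -0.2109  0.078 ] tool y [ 0.985 -0.17  -0.   ] z [-0.16  -0.925 -0.344]
turn tool axes /90deg [-0.0005 -0.0029  0.0025] deg 0.34284320648434863
shift tool axes/0.5 [0.1626 0.0401 0.252 ]
side 0.96 740 tool-frame mean [30.1 -0.6 -9. ] normal [-0.135  0.005  0.991] pct x [-27.1  81.2] y [-32.7  32.5] world normal [-0.161 -0.963 -0.218] worldmin/max z -0.004 0.231
wrist 0.57 50091 tool-frame mean [32.7  0.9 -9. ] normal [-0.138  0.003  0.99 ] pct x [-24.5  80.9] y [-31.   32.9] world normal [-0.166 -0.962 -0.216] worldmin/max z 0.064 0.884
top 0.75 362 tool-frame mean [ 17.2   2.  -11.6] normal [-0.128  0.007  0.992] pct x [-31.4  75.2] y [-28.7  31.7] world normal [-0.162 -0.96  -0.226] worldmin/max z 0.128 0.239
```

```bash
cat > to.py <<'E'
import sys
from fk import *
s=read_state();T0=R.from_rotvec(s["tool_rot"]);w=np.array([float(a) for a in sys.argv[1:4]])/1000
print("shift",(T0.inv().apply(w-s["eef_pos"])/.5).round(4))
E
python3 to.py 479 -209 198; python3 -c "
from fk import *
s=read_state();T=R.from_rotvec(s['tool_rot']);print('down 100mm',(T.inv().apply([0,0,-.1])/.5).round(4))"
```

```text
shift [-0.0531  0.0382  0.163 ]
down 100mm [ 0.1874 -0.0004  0.0697]
```

```bash
python3 -m crank '[[[-0.053,0.038,0.163],[0,0,0]],[[-0.053,0.038,0.163],[0,0,0]],[[-0.053,0.038,0.163],[0,0,0]]]' >/dev/null
python3 -m crank '[[[0.1,0,0.037],[0,0,0]],[[0.187,0,0.07],[0,0,0]],[[0.187,0,0.07],[0,0,0]],[[0.187,0,0.07],[0,0,0]]]' >/dev/null; python3 st.py; python3 plate.py|head -1
```

```text
t 9.3 p [ 477.7 -208.9   94.2] y [ 0.985 -0.174 -0.004] z [-0.165 -0.923 -0.348] q [-0.09  1.2  -0.3   1.89  1.21  1.5  -1.61] F [-0.3 -0.7 -0.6] w 63.9 ff 67.7
side 0.82 479 tool-frame mean [27.9 -1.1 -9.2] normal [-0.136 -0.012  0.991] pct x [-27.   80.7] y [-31.7  32.2] world normal [-0.183 -0.959 -0.217] worldmin/max z 0.017 0.126
```

```bash
python3 -m crank '[[[0.024,0,0.009],[0,0,0]],[[0.024,0,0.009],[0,0,0]],[[0.024,0,0.009],[0,0,0]]]' >/dev/null; python3 st.py; python3 -m crank '[[[0.004,0,0.0015],[0,0,0]],[[0.004,0,0.0015],[0,0,0]]]' >/dev/null; python3 st.py;  python3 - <<'E'
from h import *
i,P=cap("side");cv2.imwrite("pics/s2.png",cv2.resize(i[130:290,270:470],None,fx=3,fy=3,interpolation=cv2.INTER_CUBIC))
E
```

```text
t 9.85 p [ 478.8 -208.3   83.8] y [ 0.985 -0.172 -0.001] z [-0.162 -0.924 -0.347] q [-0.09  1.22 -0.3   1.88  1.22  1.49 -1.62] F [-0.  -0.4 -1.7] w 63.8 ff 67.8
t 10.02 p [ 478.8 -208.4   81.8] y [ 0.985 -0.172 -0.001] z [-0.162 -0.924 -0.347] q [-0.09  1.23 -0.3   1.88  1.22  1.49 -1.63] F [-0.7  0.6 -1.8] w 64.2 ff 67.8
```

View pics/s2.png

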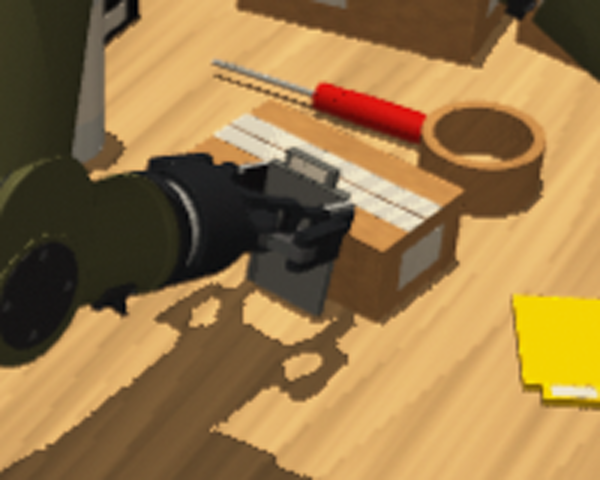

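The plate stands tab-up at (300,200) in the crop, foot just above the bench in front of the carton. I'll lower it to contact.

```bash
python3 -m crank '[[[0.003,0,0.001],[0,0,0]],[[0.003,0,0.001],[0,0,0]]]' >/dev/null; python3 st.py; python3 -m crank '[[[0.002,0,0.001],[0,0,0]],[[0.002,0,0.001],[0,0,0]]]' >/dev/null; python3 st.py;python3 -m crank '[[[0.002,0,0.001],[0,0,0]],[[0.002,0,0.001],[0,0,0]]]' >/dev/null; python3 st.py
```

```text
t 10.23 p [ 478.8 -208.3   80.3] y [ 0.985 -0.172 -0.001] z [-0.162 -0.924 -0.347] q [-0.09  1.23 -0.3   1.88  1.22  1.49 -1.63] F [-0.2  0.2 -1. ] w 63.9 ff 67.8
t 10.4 p [ 478.8 -208.5   79.2] y [ 0.985 -0.173 -0.001] z [-0.162 -0.924 -0.347] q [-0.09  1.23 -0.3   1.88  1.22  1.49 -1.63] F [ 0.2  0.3 -0.7] w 63.7 ff 67.8
t 10.57 p [ 478.8 -208.6   78.1] y [ 0.985 -0.173 -0.001] z [-0.162 -0.924 -0.347] q [-0.09  1.24 -0.3   1.88  1.23  1.49 -1.63] F [-0.2 -0.3 -1.6] w 64.3 ff 67.8
```

```bash
python3 -m crank '[[[0.002,0,0.001],[0,0,0]],[[0.002,0,0.001],[0,0,0]]]' >/dev/null; python3 st.py; python3 -m crank '[[[0.002,0,0.001],[0,0,0]],[[0.002,0,0.001],[0,0,0]]]' >/dev/null; python3 st.py;python3 plate.py | head -1
```

```text
t 10.73 p [ 478.8 -208.8   77.1] y [ 0.985 -0.173 -0.001] z [-0.162 -0.924 -0.347] q [-0.09  1.24 -0.3   1.88  1.23  1.49 -1.63] F [-0.1 -0.1 -0.9] w 64.0 ff 67.8
t 10.9 p [ 478.7 -209.3   76.7] y [ 0.985 -0.173 -0.001] z [-0.162 -0.924 -0.345] q [-0.09  1.24 -0.29  1.88  1.23  1.49 -1.63] F [-0.4  0.2  1.9] w 64.0 ff 68.0
side 0.58 469 tool-frame mean [27.1  0.5 -9.6] normal [-0.133 -0.012  0.991] pct x [-27.1  82.2] y [-32.   32.7] world normal [-0.18  -0.959 -0.218] worldmin/max z -0.002 0.11
```

```bash
python3 -m crank '[[[0,0,0],[0,0,0]],[[0,0,0],[0,0,0]],[[0,0,0],[0,0,0]],[[0,0,0],[0,0,0]]]' 85 >/dev/null; python3 st.py; python3 -m crank '[[[0,0,-0.03],[0,0,0]],[[0,0,-0.08],[0,0,0]],[[0,0,-0.15],[0,0,0]],[[0,0,-0.22],[0,0,0]],[[0,0,-0.28],[0,0,0]]]' >/dev/null; python3 st.py; python3 - <<'E'
from h import *
for cam in("side","top"):
    i,P=cap(cam)
    for r in regions_of(cam,"divider")[:5]:
        q=P[r["pixels"]];q=q[~np.isnan(q[:,0])];q=q[(abs(q[:,0]-.48)<.08)&(abs(q[:,1]+.2)<.07)&(q[:,2]>.008)]
        if len(q)<60: continue
        for _ in range(3):
            u,sv,v=np.linalg.svd(q-q.mean(0),full_matrices=False);q=q[abs((q-q.mean(0))@v[2])<.0025]
        n=v[2]*np.sign(v[2][1]);print(cam,r["score"],len(q),"mean",(q.mean(0)*1000).round(1),"n",n.round(3),"lo",(np.percentile(q,1,0)*1000).round(1),"hi",(np.percentile(q,99,0)*1000).round(1))
    if cam=="side": cv2.imwrite("pics/s3.png",cv2.resize(i[130:290,270:470],None,fx=3,fy=3,interpolation=cv2.INTER_CUBIC))
E
```

```text
t 11.53 p [ 478.8 -208.6   75.6] y [ 0.985 -0.172 -0.001] z [-0.162 -0.923 -0.348] q [-0.09  1.24 -0.3   1.88  1.23  1.49 -1.63] F [ 0.3 -0.2  0.1] w 85.0 ff 0.0
t 11.95 p [501.7 -75.9 125.1] y [ 0.985 -0.171 -0.001] z [-0.161 -0.923 -0.35 ] q [-0.26  1.17 -0.37  1.73  1.03  1.64 -1.53] F [ 0.6 -0.4 -0.2] w 84.9 ff 0.0
top 0.94 448 mean [ 481.4 -196.5   59.6] n [0.17  0.934 0.313] lo [ 449.4 -216.     9. ] hi [ 514.2 -178.1  110.1]
```

View pics/s3.png

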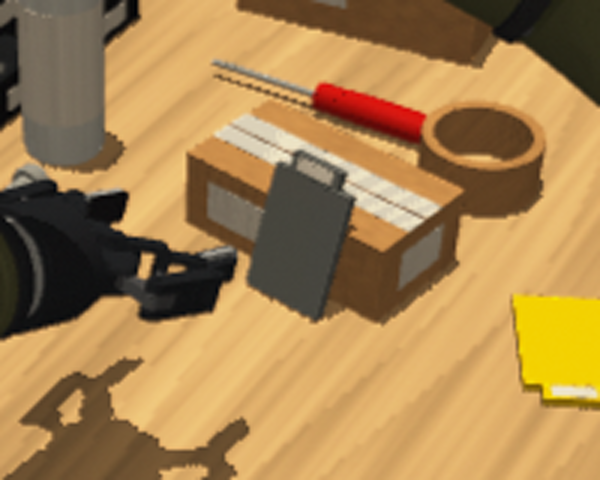

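The divider stands leaning on the carton at (300,235) in the crop, released and clear of the gripper. Next I plan the regrasp.

```bash
cat > reg.py <<'E'
from fk import *
n=np.array([.17,.934,.313]);n/=np.linalg.norm(n);u=np.cross([.985,-.17,0],n);u=u/np.linalg.norm(u);u*=np.sign(u[2])
tab=np.array([.4782,-.2156,.1055]); s=read_state();T0=R.from_rotvec(s["tool_rot"]);p=s["eef_pos"];q00=s["joints"]
th=np.radians(-15.6);bx=np.array([np.cos(th),np.sin(th),0])
def g(sig): return rot(sig*n,-u)
if __name__=="__main__":
    print("u",u.round(3))
    for sig in(1,-1):
        q=q00
        r=g(sig); rv=(T0.inv()*r).as_rotvec();print("sig",sig,"turn/90",(rv/(np.pi/2)).round(3),"deg",np.degrees(np.linalg.norm(rv)).round(1))
        hi=np.array([.49,-.19,.25])
        for f in(0,.33,.66,1): q,e,a=ik(hi,T0*R.from_rotvec(rv*f),q)
        print(" above",round(e,1),round(a,1),q.round(2))
        for d in(.03,0,-.032): q,e,a=ik(tab+u*d,r,q);print(" ",d,round(e,1),round(a,1),q.round(2))
        qg=q
        for sb in(1,-1):
            q=qg;r2=rot(sb*bx,-z);rv2=(r.inv()*r2).as_rotvec()
            for f in(0,.33,.66,1): q,e,a=ik(np.array([.49,-.15,.3]),r*R.from_rotvec(rv2*f),q)
            print("  bin",sb,"turn",(rv2/(np.pi/2)).round(3),round(e,1),round(a,1))
            for zz in(.26,.2,.09): q,e,a=ik(np.array([.6016,.1974,zz]),r2,q);print("   ",zz,round(e,1),round(a,1),q.round(2))
E
python3 reg.py
```

```text
u [-0.053 -0.309  0.95 ]
sig 1 turn/90 [-0.748  0.755 -0.777] deg 118.5
 above 0.0 0.0 [ 1.15  0.98 -1.43  1.75  0.72  1.17  0.99]
  0.03 0.0 0.0 [ 1.18  1.13 -1.31  1.82  0.9   1.04  0.99]
  0 0.0 0.0 [ 1.15  1.16 -1.28  1.85  0.95  1.    0.95]
  -0.032 0.0 0.0 [ 1.12  1.2  -1.24  1.87  1.01  0.95  0.9 ]
  bin 1 turn [ 0.152 -0.17   1.049] 0.0 0.0
    0.26 0.0 0.0 [-0.02  0.75 -0.72  1.49  0.53  1.11 -1.12]
    0.2 0.0 0.0 [-0.03  0.81 -0.69  1.56  0.58  0.99 -1.17]
    0.09 0.0 0.0 [-0.07  0.94 -0.6   1.63  0.7   0.79 -1.26]
  bin -1 turn [ 0.166  0.148 -0.932] 0.0 0.0
    0.26 0.0 0.0 [ 0.18  0.94 -1.27  1.48  0.9   1.38  1.73]
    0.2 0.0 0.0 [ 0.17  1.01 -1.23  1.55  0.97  1.3   1.68]
    0.09 0.0 0.0 [ 0.15  1.14 -1.15  1.62  1.12  1.16  1.58]
sig -1 turn/90 [0.756 0.75  0.785] deg 119.0
 above 0.0 0.0 [ 0.84  0.65 -0.62  1.76  0.06  0.87 -1.47]
  0.03 0.0 0.0 [ 0.86  0.82 -0.55  1.84  0.15  0.66 -1.43]
  0 0.0 0.0 [ 0.83  0.86 -0.53  1.87  0.16  0.59 -1.44]
  -0.032 0.0 0.0 [ 0.8   0.91 -0.51  1.89  0.18  0.51 -1.46]
  bin 1 turn [-0.166 -0.148 -0.932] 0.0 0.0
    0.26 0.0 0.0 [ 0.01  0.76 -0.79  1.49  0.57  1.13 -1.15]
    0.2 0.0 0.0 [-0.    0.83 -0.75  1.55  0.63  1.02 -1.21]
    0.09 0.0 0.0 [-0.04  0.96 -0.66  1.63  0.76  0.83 -1.31]
  bin -1 turn [-0.152  0.17   1.049] 0.0 0.0
    0.26 33.9 13.5 [-0.89  0.94  1.23  1.65 -0.97  1.25 -2.63]
    0.2 31.3 14.0 [-0.82  0.92  1.01  1.71 -0.97  1.06 -2.63]
    0.09 26.5 14.3 [-0.61  0.93  0.56  1.79 -0.97  0.67 -2.63]
```

```bash
python3 to.py 500 -120 270
```

```text
shift [-0.3017  0.0107 -0.0225]
```

```bash
python3 -m crank '[[[-0.3,0.01,-0.022],[0,0,0]],[[-0.3,0.01,-0.022],[0,0,0]],[[-0.3,0.01,-0.022],[0,0,0]],[[-0.3,0.01,-0.022],[0,0,0]]]' >/dev/null
for k in 1 2; do :; done
python3 -m crank '[[[0,0,0],[0.189,0.188,0.196]],[[0,0,0],[0.189,0.188,0.196]],[[0,0,0],[0.189,0.188,0.196]],[[0,0,0],[0.189,0.188,0.196]],[[0,0,0],[0.189,0.188,0.196]]]' >/dev/null
python3 -m crank '[[[0,0,0],[0.189,0.188,0.196]],[[0,0,0],[0.189,0.188,0.196]],[[0,0,0],[0.189,0.188,0.196]],[[0,0,0],[0.189,0.188,0.196]],[[0,0,0],[0.189,0.188,0.196]]]' 45 >/dev/null
python3 -m crank '[[[0,0,0],[0.189,0.188,0.196]],[[0,0,0],[0.189,0.188,0.196]],[[0,0,0],[0.189,0.188,0.196]],[[0,0,0],[0.189,0.188,0.196]],[[0,0,0],[0.189,0.188,0.196]]]' >/dev/null; python3 st.py
cat > reg2.py <<'E'
from reg import *
import sys
r=g(-1); rv=(T0.inv()*r).as_rotvec();print("turn",(rv/(np.pi/2)).round(4),np.degrees(np.linalg.norm(rv)).round(2))
for d in (.05,-.032): print(d,"tgt",(tab+u*d).round(4),"shift",(T0.inv().apply(tab+u*d-p)/.5).round(4))
E
python3 reg2.py
```

```text
t 13.73 p [ 496.5 -125.1  268.3] y [ 0.158 -0.986 -0.058] z [-0.243  0.018 -0.97 ] q [ 0.42  0.64 -0.49  1.63  0.28  1.2  -1.56] F [-0.9 -1.4 -0.6] w 44.9 ff 0.0
turn [0.1896 0.1888 0.1916] 29.62
0.05 tgt [ 0.4755 -0.231   0.153 ] shift [-0.0208  0.2155  0.2301]
-0.032 tgt [ 0.4799 -0.2057  0.0751] shift [0.0329 0.176  0.3799]
```

```bash
python3 -m crank '[[[0,0,0],[0.19,0.189,0.192]],[[0,0,0],[0.19,0.189,0.192]],[[0,0,0],[0.19,0.189,0.192]],[[0,0,0],[0.19,0.189,0.192]],[[0,0,0],[0.19,0.189,0.192]]]' >/dev/null; python3 st.py; python3 reg2.py
python3 - <<'E'
from h import *
i,P=cap("wrist")
for r in regions_of("wrist","divider")[:4]:
    q=P[r["pixels"]];q=q[~np.isnan(q[:,0])];q=q[(abs(q[:,0]-.48)<.08)&(abs(q[:,1]+.2)<.07)&(q[:,2]>.004)]
    if len(q)<60: continue
    for _ in range(3):
        u,sv,v=np.linalg.svd(q-q.mean(0),full_matrices=False);q=q[abs((q-q.mean(0))@v[2])<.002]
    n=v[2]*np.sign(v[2][1]);print(r["score"],r["extent"],len(q),"mean",(q.mean(0)*1000).round(1),"n",n.round(3),"lo",(np.percentile(q,1,0)*1000).round(1),"hi",(np.percentile(q,99,0)*1000).round(1))
    t=q[q[:,2]>.099];print("tab x range",np.percentile(t[:,0],[2,98])*1000 if len(t) else None, "y at top",t[:,1].mean(),t[:,2].mean(),"max z",q[:,2].max())
E
```

```text
t 14.15 p [ 495.  -123.1  266.7] y [-0.168 -0.934 -0.316] z [ 0.049  0.312 -0.949] q [ 0.72  0.59 -0.59  1.82 -0.01  0.84 -1.53] F [-1.3 -0.5 -0.2] w 45.2 ff 0.0
turn [-0.0019  0.0028  0.0009] 0.32
0.05 tgt [ 0.4755 -0.231   0.153 ] shift [0.001  0.28   0.1465]
-0.032 tgt [ 0.4799 -0.2057  0.0751] shift [0.0017 0.2805 0.3105]
0.94 [452.5, 172.0, 70.6, 99.2] 3956 mean [ 483.6 -198.3   61.6] n [0.17  0.936 0.31 ] lo [ 451.  -215.5    5.7] hi [ 515.6 -177.7  106.4]
tab x range [460.56454436 500.21271149] y at top -0.21196118946195458 0.1039986821646925 max z 0.10797863994389612
```

```bash
python3 -m crank '[[[0.004,0.281,0.05],[0,0,0]],[[0.004,0.281,0.147],[0,0,0]],[[0.004,0.281,0.147],[0,0,0]],[[0.004,0.281,0.147],[0,0,0]],[[0.004,0.281,0.147],[0,0,0]]]' >/dev/null; python3 -m crank '[[[0,0,0],[0,0,0]]]' >/dev/null;python3 st.py; python3 reg2.py
```

```text
t 14.75 p [ 482.4 -228.7  152.9] y [-0.161 -0.934 -0.318] z [ 0.05   0.314 -0.948] q [ 0.85  0.8  -0.53  1.8   0.09  0.71 -1.38] F [ 0.1  1.  -0.5] w 45.0 ff 0.0
turn [-0.003   0.0024  0.0054] 0.6
0.05 tgt [ 0.4755 -0.231   0.153 ] shift [-0.0127  0.0065 -0.0023]
-0.032 tgt [ 0.4799 -0.2057  0.0751] shift [-0.0121  0.0073  0.1617]
```

```bash
python3 -m crank '[[[-0.0095,0.008,0.02],[0,0,0.005]],[[-0.0095,0.008,0.06],[0,0,0.005]],[[-0.0095,0.008,0.11],[0,0,0.005]],[[-0.0095,0.008,0.162],[0,0,0.005]],[[-0.0095,0.008,0.162],[0,0,0.005]]]' >/dev/null; python3 -m crank '[[[0,0,0],[0,0,0]]]' >/dev/null;python3 st.py; python3 reg2.py | tail -1
```

```text
t 15.25 p [ 482.6 -204.9   77.5] y [-0.166 -0.933 -0.318] z [ 0.053  0.313 -0.948] q [ 0.79  0.9  -0.49  1.88  0.13  0.52 -1.41] F [ 0.7  0.4 -0.1] w 45.0 ff 0.0
-0.032 tgt [ 0.4799 -0.2057  0.0751] shift [-0.0051  0.0039  0.0037]
```

```bash
python3 -m crank '[[[-0.003,0.004,0.003],[0,0,0]],[[-0.003,0.004,0.003],[0,0,0]],[[-0.003,0.004,0.003],[0,0,0]],[[-0.003,0.004,0.003],[0,0,0]],[[-0.003,0.004,0.003],[0,0,0]]]' 2 60 >/dev/null; python3 -m crank '[[[0,0,0],[0,0,0]],[[0,0,0],[0,0,0]]]' >/dev/null; python3 st.py; python3 -m crank '[[[0,0,-0.06],[0,0,0]],[[0,0,-0.14],[0,0,0]],[[0,0,-0.22],[0,0,0]],[[0,0,-0.3],[0,0,0]],[[0,0,-0.38],[0,0,0]]]' >/dev/null; python3 st.py
cat > ins.py <<'E'
from reg import *
r2=rot(bx,-z);rv=(T0.inv()*r2).as_rotvec();print("turn",(rv/(np.pi/2)).round(4),np.degrees(np.linalg.norm(rv)).round(2))
E
python3 ins.py
```

```text
t 15.83 p [ 480.8 -207.9   76.5] y [-0.171 -0.933 -0.318] z [ 0.057  0.313 -0.948] q [ 0.79  0.9  -0.49  1.88  0.13  0.51 -1.41] F [0.2 3.4 6.6] w 7.2 ff 58.8
t 16.25 p [ 468.2 -269.3  257.4] y [-0.173 -0.933 -0.315] z [ 0.056  0.31  -0.949] q [ 0.94  0.67 -0.58  1.67  0.05  0.98 -1.33] F [ 1.5 -0.4 -2.2] w 7.3 ff 58.8
turn [-0.1661 -0.1502 -0.9343] 86.47
```

```bash
python3 -m crank '[[[0,0,0],[-0.0555,-0.05,-0.312]],[[0,0,0],[-0.0555,-0.05,-0.312]],[[0,0,0],[-0.0555,-0.05,-0.312]],[[0,0,0],[-0.0555,-0.05,-0.312]],[[0,0,0],[-0.0555,-0.05,-0.312]]]' >/dev/null
python3 -m crank '[[[0,0,0],[-0.0555,-0.05,-0.312]],[[0,0,0],[-0.0555,-0.05,-0.312]],[[0,0,0],[-0.0555,-0.05,-0.312]],[[0,0,0],[-0.0555,-0.05,-0.312]],[[0,0,0],[-0.0555,-0.05,-0.312]]]' >/dev/null
python3 -m crank '[[[0,0,0],[-0.0555,-0.05,-0.312]],[[0,0,0],[-0.0555,-0.05,-0.312]],[[0,0,0],[-0.0555,-0.05,-0.312]],[[0,0,0],[-0.0555,-0.05,-0.312]],[[0,0,0],[-0.0555,-0.05,-0.312]]]' >/dev/null
python3 st.py; python3 ins.py; python3 to.py 601.6 197.4 270
```

```text
t 17.5 p [ 468.2 -267.8  255.1] y [ 0.964 -0.267 -0.   ] z [ 0.     0.001 -1.   ] q [ 0.94  0.66 -0.85  1.78  0.59  0.98 -0.42] F [ 0.2  0.9 -1.7] w 7.3 ff 58.6
turn [-0.0001 -0.0009  0.0012] 0.13
shift [ 0.9678  0.0086 -0.0286]
```

```bash
python3 -m crank '[[[0.08,0.001,-0.02],[0,0,0]],[[0.16,0.002,-0.04],[0,0,0]],[[0.24,0.003,-0.06],[0,0,0]],[[0.32,0.003,-0.06],[0,0,0]],[[0.36,0.003,-0.06],[0,0,0]]]' >/dev/null
python3 -m crank '[[[0.08,0.001,0],[0,0,0]],[[0.16,0.002,0],[0,0,0]],[[0.24,0.003,0],[0,0,0]],[[0.3,0.003,0],[0,0,0]],[[0.3,0.003,0],[0,0,0]]]' >/dev/null
python3 -m crank '[[[0,0,0],[0,0,0]]]' >/dev/null; python3 st.py; python3 ins.py; python3 to.py 601.6 197.4 270
python3 - <<'E'
from h import *
i,P=cap("wrist");cv2.imwrite("pics/w4.png",i);np.save("w4.npy",P)
for r in regions_of("wrist","free_groove")[:3]+regions_of("wrist","seated_a")[:4]:
    print(round(r["score"],2),r["extent"],np.nanmedian(P[r["pixels"]],0).round(4))
E
```

```text
t 18.42 p [559.9  50.9 285.5] y [ 0.963 -0.269 -0.   ] z [ 0.     0.002 -1.   ] q [ 0.31  0.64 -0.83  1.67  0.53  1.07 -0.96] F [ 0.1 -0.7 -1.6] w 7.2 ff 58.6
turn [-0.0002 -0.0015  0.0002] 0.14
shift [0.3045 0.0017 0.0317]
0.67 [313.3, 7.8, 13.0, 63.4] [0.605  0.206  0.0043]
0.96 [180.6, 0.6, 47.6, 72.8] [0.5088 0.223  0.0836]
0.83 [364.5, 1.2, 29.7, 67.5] [0.6476 0.1822 0.0988]
0.6 [246.0, 1.4, 31.1, 71.2] [0.5558 0.208  0.0995]
0.22 [305.5, 195.7, 25.4, 206.7] [0.564  0.0661 0.3137]
```

View pics/w4.png

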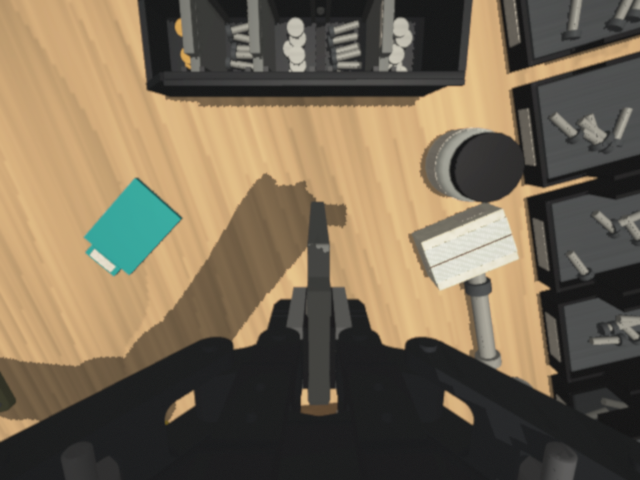

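The view shows three seated tabs at (190,30), (255,30) and (385,25), the free groove at (320,40), and the held plate seen edge-on at (318,225). I'll measure both precisely.

```bash
cat > meas.py <<'E'
from fk import *
import sys
def bl(P,deg=-15.6):
    t=np.radians(deg);return (P[...,0]*np.cos(t)+P[...,1]*np.sin(t))*1000,(-P[...,0]*np.sin(t)+P[...,1]*np.cos(t))*1000
def an(P,tag):
    for deg in(-15.6,):
        l,c=bl(P,deg);Z=P[...,2]*1000
        m=(Z>106)&(Z<119)&(c>322)&(c<382)&(l>405)&(l<620)
        h,e=np.histogram(l[m],bins=np.arange(405,620,1.));
        out=[]
        for l0 in(427,476.5,576):
            k=m&(abs(l-l0)<9)
            if k.sum()>15:
                a=np.polyfit(c[k],l[k],1); out.append((round(np.median(l[k]),1),np.percentile(l[k],[3,97]).round(1).tolist(),np.percentile(c[k],[2,98]).round(1).tolist(),"slope",round(np.degrees(a[0]),2),int(k.sum()),round(np.median(Z[k]),1)))
        print(tag,*out,sep="\n  ")
        k=(Z>113)&(Z<123)&(l>420)&(l<630)
        for nm,kk in(("near",k&(c>298)&(c<322)),("far",k&(c>382)&(c<405))):
            if kk.sum()>30:
                L=l[kk];C=c[kk];B=np.arange(425,625,20);lo=[(b+10,np.percentile(C[(L>=b)&(L<b+20)],3),np.percentile(C[(L>=b)&(L<b+20)],97)) for b in B if ((L>=b)&(L<b+20)).sum()>8]
                lo=np.array(lo)
                if len(lo)>3: print("  ",nm,"min c",lo[:,1].mean().round(1),"max c",lo[:,2].mean().round(1),"slope deg",np.degrees(np.polyfit(lo[:,0],lo[:,1],1)[0]).round(2),np.degrees(np.polyfit(lo[:,0],lo[:,2],1)[0]).round(2))
if __name__=="__main__":
    for f in sys.argv[1:]: an(np.load(f),f)
E
python3 meas.py w4.npy top0.npy side0.npy
```

```text
w4.npy
  (np.float64(428.5), [423.6, 431.5], [330.7, 365.6], 'slope', np.float64(0.51), 746, np.float64(113.5))
  (np.float64(477.7), [473.4, 481.3], [330.8, 365.6], 'slope', np.float64(0.32), 669, np.float64(113.6))
  (np.float64(576.4), [572.8, 580.9], [331.0, 365.6], 'slope', np.float64(-0.46), 687, np.float64(113.6))
   near min c 308.0 max c 317.4 slope deg 0.14 0.03
top0.npy
  (np.float64(426.8), [422.6, 431.1], [331.0, 380.5], 'slope', np.float64(1.22), 76, np.float64(115.2))
  (np.float64(476.1), [472.4, 480.6], [331.0, 377.6], 'slope', np.float64(-2.84), 70, np.float64(115.1))
  (np.float64(575.8), [572.3, 581.0], [330.7, 376.6], 'slope', np.float64(0.2), 75, np.float64(114.7))
   near min c 307.7 max c 317.5 slope deg -0.09 0.29
   far min c 385.5 max c 395.6 slope deg 0.06 0.19
side0.npy
  (np.float64(424.5), [421.8, 431.2], [331.2, 373.2], 'slope', np.float64(0.6), 186, np.float64(112.9))
  (np.float64(474.8), [470.8, 481.0], [326.7, 373.1], 'slope', np.float64(0.3), 174, np.float64(112.3))
  (np.float64(574.5), [571.4, 581.3], [331.6, 373.1], 'slope', np.float64(-0.78), 149, np.float64(112.9))
   near min c 307.9 max c 318.3 slope deg 0.3 0.18
   far min c 386.3 max c 396.0 slope deg 0.16 0.18
```

```bash
cat > held.py <<'E'
from h import *
s=read_state();T=R.from_rotvec(s["tool_rot"]).as_matrix();p=s["eef_pos"]
for cam in("side","wrist"):
    i,P=cap(cam);t=(P-p)@T*1000
    # below the fingers: plate only
    m=(t[...,2]>6)&(t[...,2]<95)&(abs(t[...,1])<20)&(abs(t[...,0])<50)
    q=t[m]; print(cam,len(q),"x",np.percentile(q[:,0],[1,99]).round(1),"y",np.percentile(q[:,1],[2,50,98]).round(1),"z",np.percentile(q[:,2],[1,99]).round(1))
    if cam=="side":
        f=q[(q[:,2]>8)&(q[:,2]<70)]
        for _ in range(3):
            c=f.mean(0);v=np.linalg.svd(f-c,full_matrices=False)[2];f=f[abs((f-c)@v[2])<2]
        n=v[2]*np.sign(v[2][1]);print(" face",len(f),c.round(1),"n(tool)",n.round(3))
        for z0 in(15,30,45,60):
            k=f[abs(f[:,2]-z0)<5];print("  z",z0,"x",np.percentile(k[:,0],[2,98]).round(1) if len(k)>4 else None)
    else:
        # edge face nearest the camera (+x)
        for z0 in(10,25,40,55,70):
            k=q[(abs(q[:,2]-z0)<6)&(q[:,0]>10)]
            if len(k)>10: print("  z",z0,"x",np.percentile(k[:,0],[50,98]).round(1),"y",np.percentile(k[:,1],[3,97]).round(1),len(k))
E
python3 held.py
```

```text
side 1235 x [-33.4  32.9] y [-6.5 -3.9  1.5] z [ 6.9 79.7]
 face 855 [ 0.3 -3.8 38.2] n(tool) [-0.007  1.     0.008]
  z 15 x [-31.9  32.1]
  z 30 x [-31.5  31.8]
  z 45 x [-31.8  32.2]
  z 60 x [-31.6  32.2]
wrist 465 x [31.9 32.8] y [-3.9 -0.2  3.7] z [ 6.5 78.7]
  z 10 x [32.5 32.8] y [-3.7  3.7] 98
  z 25 x [32.5 32.7] y [-3.7  3.6] 92
  z 40 x [32.4 32.7] y [-3.7  3.6] 72
  z 55 x [32.4 32.7] y [-3.9  3.4] 59
  z 70 x [32.4 32.6] y [-4.3  3. ] 45
```

```bash
python3 to.py 602.5 197.4 270; python3 -m crank '[[[0.08,0,0],[0,0,0]],[[0.16,0,0.01],[0,0,0]],[[0.24,0.002,0.02],[0,0,0]],[[0.3045,0.003,0.03],[0,0,0]],[[0.3045,0.003,0.03],[0,0,0]]]' >/dev/null; python3 -m crank '[[[0,0,0],[0,0,0]],[[0,0,0],[0,0,0]]]' >/dev/null; python3 st.py; python3 to.py 602.5 197.4 195
```

```text
shift [0.3131 0.001  0.0303]
t 19.25 p [601.9 193.7 270.2] y [ 0.963 -0.268  0.001] z [ 0.    -0.001 -1.   ] q [ 0.02  0.75 -0.78  1.48  0.56  1.15 -1.13] F [-0.2 -0.1 -1.4] w 7.2 ff 58.7
shift [ 0.0076 -0.0008  0.1503]
```

```bash
python3 -m crank '[[[0.0076,-0.001,0.04],[0,0,0]],[[0.0076,-0.001,0.1],[0,0,0]],[[0.0076,-0.001,0.15],[0,0,0]],[[0.0076,-0.001,0.15],[0,0,0]],[[0.0076,-0.001,0.15],[0,0,0]]]' >/dev/null; python3 -m crank '[[[0,0,0],[0,0,0]]]' >/dev/null; python3 st.py; python3 to.py 602.5 197.4 195; python3 held.py
python3 - <<'E'
from h import *
import meas
i,P=cap("wrist");cv2.imwrite("pics/w5.png",i);np.save("w5.npy",P);meas.an(P,"w5")
i,P=cap("top");cv2.imwrite("pics/t5.png",cv2.resize(i[140:280,170:300],None,fx=4,fy=4,interpolation=cv2.INTER_CUBIC))
E
```

```text
t 19.75 p [602.9 197.8 197. ] y [ 0.963 -0.268  0.002] z [ 0.002 -0.    -1.   ] q [-0.01  0.83 -0.74  1.56  0.63  1.01 -1.2 ] F [ 0.2 -2.4 -0.9] w 7.0 ff 58.8
shift [-0.001  -0.0006  0.0039]
side 1546 x [-43.8  42.9] y [-15.7  -3.3  10.6] z [ 7.4 91.6]
 face 930 [ 0.2 -3.3 38.3] n(tool) [-0.007  1.     0.003]
  z 15 x [-31.6  32.5]
  z 30 x [-31.7  32.2]
  z 45 x [-31.7  32.4]
  z 60 x [-31.5  32.6]
wrist 1787 x [29.2 43.3] y [-19.1   0.2  18.9] z [ 7.6 90.7]
  z 10 x [32.9 33.1] y [-3.3  4.1] 106
  z 25 x [33.  33.2] y [-3.3  4. ] 99
  z 40 x [33.1 33.3] y [-3.2  4. ] 78
  z 55 x [33.2 33.5] y [-3.4  3.9] 58
  z 70 x [33.3 33.6] y [-3.2  4.1] 48
w5
  (np.float64(428.9), [423.3, 431.7], [331.1, 380.8], 'slope', np.float64(-0.43), 1210, np.float64(113.5))
  (np.float64(478.0), [473.3, 481.4], [330.9, 373.1], 'slope', np.float64(-0.6), 1040, np.float64(113.7))
  (np.float64(576.3), [572.8, 580.9], [323.2, 373.1], 'slope', np.float64(0.14), 1043, np.float64(113.7))
   near min c 308.5 max c 318.2 slope deg 0.06 0.09
   far min c 386.1 max c 395.9 slope deg 0.04 0.11
```

View pics/w5.png

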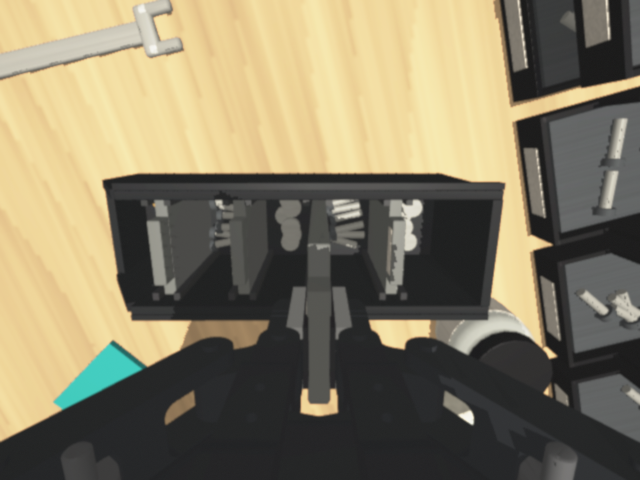

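The held plate (318,270) lines up over the free groove with the tabs either side at (160,245), (240,245) and (395,245). I'll shift it about 1 mm and lower it.

```bash
python3 -m crank '[[[-0.0016,-0.0014,0.005],[0,0,0]],[[-0.0016,-0.0014,0.01],[0,0,0]],[[-0.0016,-0.0014,0.01],[0,0,0]]]' >/dev/null; python3 st.py; python3 -m crank '[[[0,0,0.01],[0,0,0]],[[0,0,0.02],[0,0,0]],[[0,0,0.02],[0,0,0]]]' >/dev/null; python3 st.py; python3 -m crank '[[[0,0,0],[0,0,0]]]' >/dev/null; python3 st.py
```

```text
t 20.2 p [601.3 198.2 190.2] y [ 0.964 -0.266  0.001] z [ 0.001  0.    -1.   ] q [-0.01  0.83 -0.73  1.57  0.64  0.99 -1.21] F [ 0.1 -2.6 -0.1] w 7.1 ff 59.0
t 20.45 p [601.2 198.3 179.2] y [ 0.964 -0.266  0.   ] z [ 0.  0. -1.] q [-0.01  0.85 -0.73  1.57  0.65  0.97 -1.22] F [ 0.4 -1.8 -3.7] w 7.2 ff 58.7
t 20.53 p [601.3 198.3 179.7] y [ 0.964 -0.266  0.   ] z [ 0.  0. -1.] q [-0.01  0.85 -0.73  1.57  0.65  0.97 -1.22] F [ 1.3 -3.6 -2.5] w 6.9 ff 58.6
```

```bash
python3 -m crank '[[[-0.001,0.001,0],[0,0,0]],[[-0.001,0.001,0],[0,0,0]]]' >/dev/null; python3 st.py; python3 -m crank '[[[0,0,0.02],[0,0,0]],[[0,0,0.04],[0,0,0]],[[0,0,0.06],[0,0,0]],[[0,0,0.06],[0,0,0]]]' >/dev/null; python3 st.py
```

```text
t 20.7 p [601.5 198.2 180.3] y [ 0.964 -0.266  0.   ] z [ 0.     0.001 -1.   ] q [-0.01  0.85 -0.73  1.57  0.65  0.97 -1.21] F [-1.  -2.2 -3.1] w 6.9 ff 58.7
t 21.03 p [601.4 198.1 148.1] y [ 0.964 -0.266 -0.001] z [-0.001  0.001 -1.   ] q [-0.02  0.88 -0.7   1.6   0.68  0.92 -1.24] F [ 0.9 -2.5 -2. ] w 7.3 ff 58.7
```

```bash
python3 -m crank '[[[-0.001,0,0.02],[0,0,0]],[[-0.001,0,0.04],[0,0,0]],[[-0.001,0,0.05],[0,0,0]],[[-0.001,0,0.05],[0,0,0]]]' - 100 >/dev/null; python3 st.py; python3 -m crank '[[[0,0,0.01],[0,0,0]],[[0,0,0.02],[0,0,0]],[[0,0,0.02],[0,0,0]]]' >/dev/null; python3 st.py;  python3 -m crank '[[[0,0,0.01],[0,0,0]],[[0,0,0.02],[0,0,0]],[[0,0,0.02],[0,0,0]]]' >/dev/null; python3 st.py
```

```text
t 21.37 p [601.3 198.1 124. ] y [ 0.964 -0.266 -0.001] z [-0.     0.001 -1.   ] q [-0.03  0.91 -0.68  1.62  0.71  0.88 -1.27] F [ 0.3 -0.3 -2.2] w 6.6 ff 99.2
t 21.62 p [601.4 198.  114.7] y [ 0.964 -0.266  0.   ] z [ 0.     0.001 -1.   ] q [-0.04  0.92 -0.68  1.62  0.72  0.86 -1.27] F [-0.3 -1.  -1.9] w 6.3 ff 99.2
t 21.87 p [601.5 197.1 104.2] y [ 0.964 -0.266  0.   ] z [ 0.  0. -1.] q [-0.04  0.94 -0.67  1.63  0.73  0.84 -1.28] F [ 1.4 -0.4 -7.5] w 6.4 ff 98.5
```

```bash
python3 -m crank '[[[0,0,0.01],[0,0,0]],[[0,0,0.018],[0,0,0]],[[0,0,0.018],[0,0,0]]]' >/dev/null; python3 st.py; python3 -m crank '[[[0,0,0.005],[0,0,0]],[[0,0,0.01],[0,0,0]],[[0,0,0.01],[0,0,0]]]' >/dev/null; python3 st.py;  python3 -m crank '[[[0,0,0.004],[0,0,0]],[[0,0,0.008],[0,0,0]],[[0,0,0.008],[0,0,0]]]' >/dev/null; python3 st.py
```

```text
t 22.12 p [601.9 197.4  96. ] y [ 0.964 -0.266  0.001] z [ 0.001  0.    -1.   ] q [-0.04  0.95 -0.66  1.63  0.74  0.83 -1.29] F [ 0.8 -2.5 -3.2] w 6.4 ff 98.9
t 22.37 p [602.  197.5  91.5] y [ 0.964 -0.266  0.001] z [ 0.002  0.001 -1.   ] q [-0.05  0.95 -0.66  1.63  0.75  0.82 -1.3 ] F [ 0.5 -1.8  0.3] w 6.5 ff 99.5
t 22.62 p [601.9 197.6  87.5] y [ 0.964 -0.266  0.001] z [ 0.001  0.001 -1.   ] q [-0.05  0.96 -0.65  1.63  0.75  0.81 -1.3 ] F [ 0.5 -2.3  0.8] w 6.6 ff 99.5
```

```bash
python3 -m crank '[[[0,0,0.004],[0,0,0]],[[0,0,0.006],[0,0,0]],[[0,0,0.006],[0,0,0]]]' >/dev/null; python3 st.py; python3 -m crank '[[[0,0,0.002],[0,0,0]],[[0,0,0.004],[0,0,0]],[[0,0,0.004],[0,0,0]]]' >/dev/null; python3 st.py;  python3 -c "
from h import *
import meas
i,P=cap('wrist')
l,c=meas.bl(P);Z=P[...,2]*1000
for l0 in(427,477,527,577):
    for c0 in ((322,331),(333,350)):
        k=(abs(l-l0)<6)&(c>c0[0])&(c<c0[1])&(Z>60)
        if k.sum()>10: print(l0,c0,k.sum(),np.percentile(Z[k],[50,90]).round(1))"
```

```text
t 22.87 p [602.  198.   85.2] y [ 0.964 -0.266  0.001] z [ 0.002  0.001 -1.   ] q [-0.05  0.96 -0.65  1.63  0.75  0.81 -1.3 ] F [-0.  -3.6  7. ] w 6.5 ff 100.6
t 23.12 p [602.3 198.2  85.1] y [ 0.964 -0.266  0.003] z [ 0.003  0.001 -1.   ] q [-0.05  0.96 -0.65  1.63  0.76  0.81 -1.3 ] F [-2.9 -4.7 17.5] w 6.4 ff 102.3
427 (322, 331) 1510 [ 88.6 100.4]
427 (333, 350) 4472 [100.1 114. ]
477 (322, 331) 76 [100.4 107.4]
477 (333, 350) 730 [77.6 98.6]
527 (322, 331) 130 [102.7 106.9]
527 (333, 350) 1321 [114.3 130.4]
577 (322, 331) 80 [100.4 107. ]
577 (333, 350) 711 [77.4 97.1]
```

```bash
python3 -m crank '[[[0,0,0.001],[0,0,0]],[[0,0,0.001],[0,0,0]]]' >/dev/null; python3 st.py; python3 -m crank '[[[0,0,0],[0,0,0]],[[0,0,-0.001],[0,0,0]],[[0,0,-0.003],[0,0,0]],[[0,0,-0.003],[0,0,0]]]' 30 >/dev/null; python3 st.py
python3 -m crank '[[[0,0,-0.03],[0,0,0]],[[0,0,-0.08],[0,0,0]],[[0,0,-0.16],[0,0,0]],[[0,0,-0.24],[0,0,0]],[[0,0,-0.3],[0,0,0]]]' >/dev/null; python3 st.py
python3 -m crank '[[[-0.05,0,0],[0,0,0]],[[-0.13,0,0],[0,0,0]],[[-0.2,0,0],[0,0,0]],[[-0.28,0,0],[0,0,0]],[[-0.28,0,0],[0,0,0]]]' >/dev/null
python3 - <<'E'
from h import *
import meas
for cam in("wrist","top","side"):
    i,P=cap(cam);l,c=meas.bl(P);Z=P[...,2]*1000
    if cam=="top": cv2.imwrite("pics/t9.png",cv2.resize(i[130:350,170:450],None,fx=2.7,fy=2.7,interpolation=cv2.INTER_CUBIC))
    for l0 in(427,477,527,577):
        k=(abs(l-l0)<7)&(c>333)&(c<371)&(Z>104)
        if k.sum()>10: print(cam,l0,k.sum(),"z",np.percentile(Z[k],[50,95]).round(1),"l",np.percentile(l[k],[3,97]).round(1),"c",np.percentile(c[k],[3,97]).round(1))
E
```

```text
t 23.33 p [602.3 198.2  85. ] y [ 0.964 -0.266  0.003] z [ 0.003  0.001 -1.   ] q [-0.05  0.96 -0.65  1.63  0.76  0.81 -1.3 ] F [-3.  -5.  20.8] w 6.5 ff 102.9
t 23.67 p [601.6 198.9  83.5] y [ 0.964 -0.265  0.   ] z [ 0.001  0.003 -1.   ] q [-0.05  0.96 -0.65  1.64  0.76  0.81 -1.3 ] F [-0.1  0.2  0.3] w 30.0 ff 0.0
t 24.08 p [602.  199.  237.8] y [ 0.964 -0.265  0.003] z [ 0.004  0.004 -1.   ] q [ 0.    0.78 -0.77  1.52  0.59  1.08 -1.17] F [0.5 0.  1.5] w 29.9 ff 0.0
wrist 427 587 z [113.4 114.8] l [423.7 431.6] c [333.6 349.9]
wrist 477 489 z [113.7 115. ] l [473.7 481.4] c [333.5 349.3]
wrist 527 408 z [113.7 115.1] l [523.  530.9] c [333.8 348.6]
wrist 577 468 z [113.7 115. ] l [572.9 580.8] c [333.6 348.7]
top 427 63 z [115.7 119.7] l [422.9 430.7] c [334.1 369.5]
top 477 64 z [115.9 119.6] l [472.6 480.7] c [334.3 369.7]
top 527 68 z [114.5 118.3] l [522.4 530.8] c [334.3 369. ]
top 577 58 z [115.2 119.2] l [572.3 580.5] c [337.  369.5]
side 427 172 z [112.6 115.9] l [421.4 430.6] c [334.4 369.7]
side 477 161 z [112.5 115.4] l [471.5 481.1] c [334.3 370.3]
side 527 157 z [112.8 115.4] l [521.3 530.6] c [334.3 370. ]
side 577 150 z [111.8 115.4] l [571.3 580.5] c [334.4 369.8]
```

View pics/t9.png

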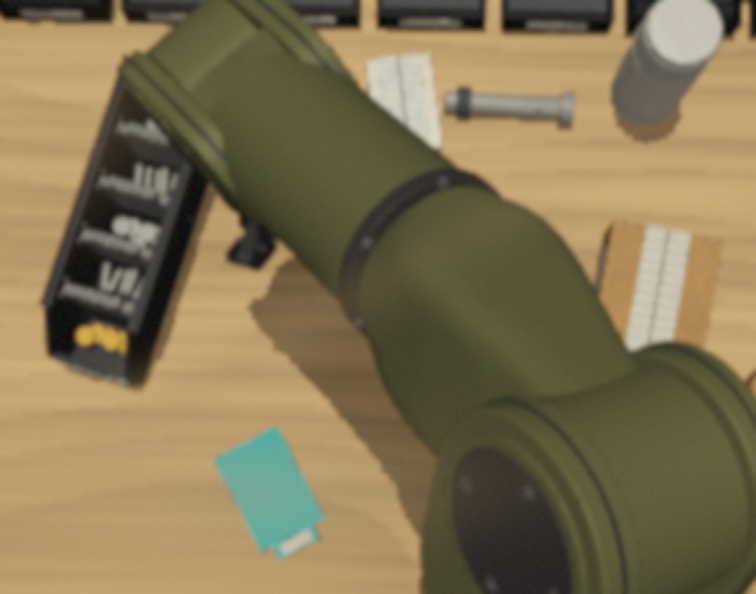

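The four tabs now stand in a row at equal height (113.7 mm in the wrist view for the new one, 113.4–113.7 for its neighbours). The jar is hidden by the arm, and the other things in view look unmoved. The gripper is clear, so I'm handing in.

```bash
python3 -c "
from rig import sign_off;print(sign_off())"
```

```text
the job is handed in; nothing more can be done
None
```

The grey divider is seated tab-up in the free groove (third from the front), its tab level with its three neighbours', and the job was handed in at about 25 s with the gripper clear. The catches gave no distinct force peak; I took it as home from the floor contact and the matching tab heights.

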